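# Open the dial padlock in its bench cradle and hold it up

### The arm

A 7-joint arm with a two-finger parallel gripper is mounted at the origin on a cart in front of the work surface, level with it; the furniture and walls round the work are solid. World frame = base frame: x ahead of the robot, y to its left, z up, the work surface at z = 0. Lengths are in m, angles in rad, forces in N, time in s.
With the tool pointing down it reaches from about 0.425 to 0.925 m from the base axis. Payload 6.8 kg.
Tool frame: the origin (TCP) lies at the very end of the fingers, on their centre line; the grasp point (between the pads) lies 19 mm behind it; x points along the fingers, y is the direction in which the jaws open and shut, and the axes are right-handed (so a half turn about x gives the same grasp; the last joint's range is limited). The gripper opens to 85 mm and grips with 20 to 120 N. Pads are 22 mm wide; open, the fingers measure 114 mm over their backs; the gripper's body (76 mm by 85 mm) begins 54 mm behind the grasp point. The pads swing forward as they close: fully open they stand 13 mm farther back than shut.
Start: joints at [-1.238, 0.477, 0.022, 1.555, -0.011, 1.109, -0.083], TCP at [0.288, 0.61, 0.231] pointing down, gripper open.
Joint ranges: [-2.96, 2.96], [-0.34, 2.1], [-1.41, 1.46], [0.24, 2.44], [-1.37, 4.51], [0.17, 1.92], [-2.96, 2.96]. Speed limits (rad/s): [2.39, 2.39, 3.14, 3.14, 3.14, 3.14, 3.14].

### API

Orientations are given as a rotation vector (axis times angle).
In Python, from bench import get_obs, grab_frame, camera_info, hand_in gives the robot as it stands.
- The arm moves only by the tool apply_moves, never from a script. Its argument "series" is text: rows parted by semicolons, each of 7 numbers parted by spaces: the turn, a rotation vector about the tool's x, y, z in rad, then the shift along the tool's x, y, z in m, then the opening, from 0 (shut) to 1 (fully open). In form: wx wy wz tx ty tz hand; .... A call has 1 to 12 rows; each row is the pose to reach, as a shift and turn from the pose commanded when the call began, along the tool's axes at that moment; what a row does not reach only later rows make up. A row lasts 1/8 s, in which the tool goes at most 62.5 mm and 10.7 degrees, less where a joint would pass 70% of its speed; a pose out of reach is approached as far as the arm can. A call with a gripper value outside its range is refused whole. The fingers move at their own pace and stop on an object; "force" is the grip in N (left out, the last holds). Time passes only in rows, so rows that repeat a pose let the fingers close. It gives the time, the measured TCP pose, the force and the opening at its end, in the units of the state.
- get_obs(): the state, without advancing time (a new reading comes with each control period).
- grab_frame(name): name is "scene" or "side" or "wrist"; returns the picture (384x512x3 uint8, blue, green, red); there is no depth.
- camera_info(name): a dict with "fov_y" (degrees; the focal length in pixels is half the picture's height over the tangent of half this angle, whatever the lens; pixels are square), "cx", "cy" (the principal point, pixels), "rvec" (rotation vector, rad) and "tvec" (3), from world to camera coordinates, as OpenCV has them. Camera axes: x right, y down, z forward; pixel columns grow to the right and rows downward; lengths in m; the calibration is good to about 2 mm. A picture is of the moment at which its call begins: read the wrist's pose just before it. camera_info takes no time and is no camera call; for the wrist camera it gives the pose at the moment of the call.
- hand_in(): hands the job in, once; it reports no verdict.
The state is a dict: "clock": time; "joints": joint angles; "qvel": joint speeds; "tau": joint torques, N m; "tcp_pos": TCP position; "orientation": TCP orientation; "contact_force": force on the tool from outside, world axes, zero at the start; "moment": the same for the moment, N m; "grip_width": finger opening in m.
Only numpy, scipy, OpenCV 4.12 (cv2) and the standard library are available. Lean on these libraries where they do the work, as an engineer would, in place of code of your own. Each camera call takes 0.05 s, during which the arm holds its last target.

### The job

Set the brass padlock, dial up, flat in the raised blue cradle between its lips; only once it is seated there, turn the dial notch by notch until the red pointer clicks in line with the red mark beside the shackle, and pull the shackle all the way out while the lock lies in the cradle. Then lift the opened lock by its shackle about 10 cm clear above the cradle and finish there, still holding it up by the shackle: do not put it down or let go. Leave the tin, vial, marker and lens where they are.

Things in the scene. Friction and masses are not known exactly. Their poses are not given: they have to be found in the camera images.
- lock: brass padlock on its back: body 56 (x) x 54 (y) x 24 (z) mm, 0.3-0.5 kg in all. Origin: centre of its underside; z up, -x towards the shackle. Grip it across the sides (y). Black 42 mm dial centred on top: disc to 29 mm, grip bar to 46 mm above the underside. U shackle, 8 mm bar, axis 13 mm above the underside, 34 mm clear between its legs, 32 mm clear between cross bar and body when shut.
- lock_dial (a joint): turn of the dial, rad, positive anticlockwise from above. 0 = red pointer at the red mark on the body's -x edge, beside the shackle. Clicks into a notch every 0.419 rad (15 a turn; up to 0.1 N m to leave one); starts in one of the first three notches on the positive side. Only within about 0.1 rad of 0 does the shackle come out; while it is out the dial is locked.
- lock_shackle (a joint): how far the shackle is pulled out of the body, m, along the lock's -x: 0 = shut, 0.014 = fully out (stop). Light friction of about 1 N, no spring: it stays where it is left. Shut by a wrong dial setting it gives 1 to 3 mm at most.
- dial_grip (a point): middle of the upright grip bar on the dial (36 long x 10 wide x 17.5 mm high, so 9 mm of bar above and below this point), on the dial's axis. Its x axis runs along the bar (its -x end carries the red pointer), z up: grip across y.
- dial_pointer (a point): the end of the grip bar that carries the red pointer.
- shackle_crown (a point): middle of the shackle's cross bar (8 mm round bar along y, straight for 26 mm), its axis; x, y, z as the lock's. Pinch it from above, fingers on its +x and -x sides, one finger inside the U.
- cradle: fixed raised cradle on the bench: grey foot 96 x 90 mm and 8 mm high, narrow grey column, blue seat plate 70 x 68 mm. Origin at the centre of the foot's underside, on the bench; z up. A fixed microscope, 364 mm tall, stands to its right (x 0.47 to 0.75, y -0.18 to 0): from a start on the far side of it, pass in front of it, nearer the robot than x 0.4.
- cradle_seat (a point): centre of the seat, 55 mm above the bench, axes as the cradle. Lips rise 7 mm round it: one across each x end, a short one at each corner of the y sides (open for 36 mm between). Room between them 60 (x) x 58 (y) mm: the lock has 2 mm play each way. The lock's x goes along the cradle's x; the shackle passes over an x lip and overhangs free.
- tin_a: aluminium moisture tin with lid, 69 x 69 x 44 mm, origin at the centre of its underside; loose bystander.
- vial_c: glass sample vial with white cap, 34 x 34 x 77 mm, origin at the centre of its underside; loose bystander.
- marker_red: red marker pen, 133 mm long, 18 mm high, origin underneath its middle; loose bystander.
- lens: small folding hand lens, 28 x 46 x 16 mm, origin underneath its middle; loose bystander.

How it is judged:
On the way, in this order (a step that is already met when the one before it is completed fails the run):
1. the lock lies seated in the cradle, the dial not yet at the mark (distance between lock and cradle_seat below 0.006 m and z of lock in the frame of cradle_seat below 0.003 m and angle between the x axis of lock and the x axis of cradle_seat, either way round below 0.12 rad and angle between lock's own z axis and vertical below 0.06 rad), for 0.2 s.
2. the dial stands in the notch at the red mark (within 0.1 rad), the lock in the cradle (value of joint lock_dial between -0.1 and 0.1 rad and distance between lock and cradle_seat below 0.01 m), for 0.2 s.
3. the shackle is pulled out (12 of 14 mm or more) while the lock lies in the cradle (value of joint lock_shackle above 0.012 m and distance between lock and cradle_seat below 0.012 m), for 0.1 s.
At the end, for the whole second after the job is handed in: The shackle is still out by 11 mm or more and held between the fingers (contact over 1 N), the lock's underside centre is more than 12 cm above the bench and 6 cm from the cradle's seat, the cradle carries nothing of it, and it hangs still (under 6 cm/s) (value of joint lock_shackle above 0.011 m and height (world z) of lock above 0.12 m and contact force between lock_shackle and the fingers above 1 N and contact force between lock and cradle below 0.1 N and distance between lock and cradle_seat above 0.06 m and linear speed of lock below 0.06 m/s); the arm keeps its last pose, push and grip.
It fails at once if the tin, vial, marker or lens is pushed more than 2 cm (distance of any of tin_a, vial_c, marker_red, lens from where it was at the start of the episode above 0.02 m).
It also fails if it takes over 72 s, if anything falls off the work surface, if the arm or the gripper's body presses on something with over 40 N, if the wrist force passes 120 N, or if a joint passes its speed limit or range.

## Working session

There is one attempt and no reset: what is moved stays moved. The work goes in short steps, Python scripts to look and compute and a tool call to move; the robot and the scene stay as the last step left them, time stands still between calls to the robot, and variables do not carry over. Pictures are saved under pics/ and viewed, and the job is handed in when it is done.

Besides the shell and the picture viewer there is one more tool, called by a JSON object that holds its "api" and its "payload", one argument or row to a line. apply_moves: Moves the arm, as the interface text tells. Its arguments: {"type":"object","properties":{"series":{"type":"string"},"force":{"type":"number"}},"required":["series"]}

```bash
ls; mkdir -p pics; python3 - <<'E'
from bench import *
import cv2
o=get_obs(); print({k:(v if not hasattr(v,'round') else v) for k,v in o.items()})
for n in ("scene","side","wrist"):
    print(n,camera_info(n))
    cv2.imwrite(f"pics/{n}0.png",grab_frame(n))
E
```

```text
pics
{'clock': 0.0, 'joints': array([-1.23812433,  0.47778615,  0.02234447,  1.55646945, -0.01149991,
        1.10929075, -0.08307811]), 'qvel': array([-9.42005426e-04,  5.04987788e-04, -5.67001052e-04,  8.79051226e-05,
       -2.56276124e-04,  1.03309547e-03,  7.53546983e-04]), 'tau': array([ 1.68119466e-03, -5.96469212e+01,  1.60849784e+00, -2.81171858e+01,
        1.25407198e-02,  9.78663156e-03,  2.36207529e-05]), 'tcp_pos': array([0.28774192, 0.60993588, 0.23032756]), 'orientation': array([ 0.34422727,  1.54328408, -0.34708365]), 'contact_force': array([1.04867885, 0.13371521, 0.35193336]), 'moment': array([ 0.0240555, -0.008819 , -0.007344 ]), 'grip_width': 0.08533895311664391}
scene {'fov_y': 54.63250356437992, 'cx': 251.27384660238093, 'cy': 182.98851652999053, 'rvec': array([ 2.22517581, -0.88305202,  0.37887317]), 'tvec': array([-0.25273426,  0.45870413,  0.49370719])}
side {'fov_y': 51.94173087338834, 'cx': 262.021733048424, 'cy': 199.29438906745025, 'rvec': array([ 0.08694001,  2.64559464, -1.59387173]), 'tvec': array([ 0.53313101, -0.06479355,  1.18378506])}
wrist {'fov_y': 69.02656787478928, 'cx': 252.60271407368958, 'cy': 187.6040441753125, 'rvec': array([-2.42126868, -1.53562935, -0.24233239]), 'tvec': array([-0.67436128, -0.03987705,  0.37788576])}
```

View pics/scene0.png

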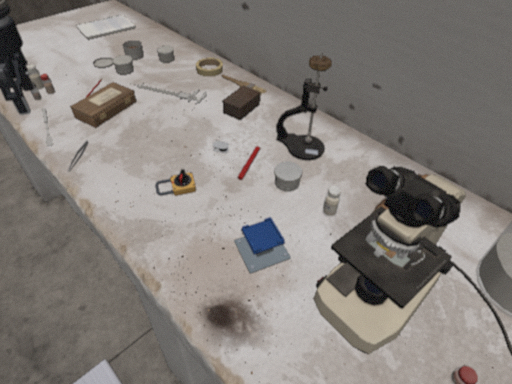

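View pics/side0.png

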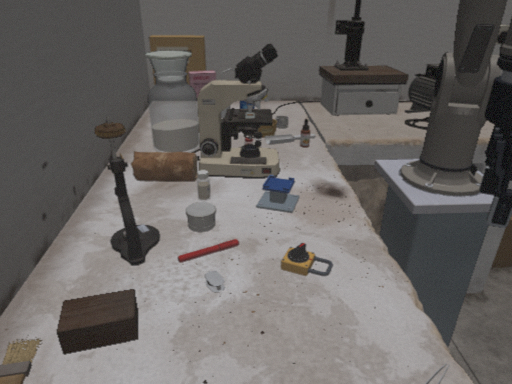

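View pics/wrist0.png

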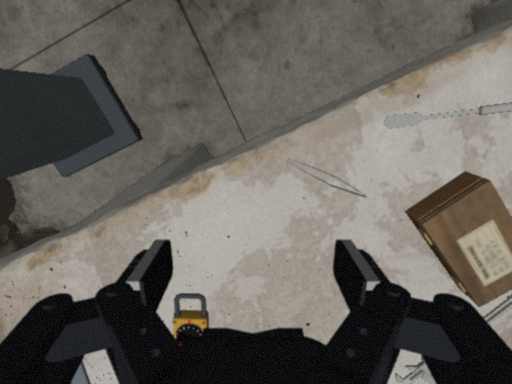

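Scene view: lock at about (180,184), cradle at (263,238), marker (250,162), tin (288,177), vial (331,200) and lens (221,145). Next I zoom in and measure.

```bash
cat > h.py <<'E'
import numpy as np, cv2
from bench import *
from scipy.spatial.transform import Rotation as R
def cam(n):
    c=camera_info(n); f=192/np.tan(np.radians(c['fov_y']/2))
    K=np.array([[f,0,c['cx']],[0,f,c['cy']],[0,0,1]]); return K,R.from_rotvec(c['rvec']).as_matrix(),np.array(c['tvec'])
def ray(C,uv):
    K,Rm,t=C; d=Rm.T@np.linalg.solve(K,[uv[0],uv[1],1.]); return -Rm.T@t,d/np.linalg.norm(d)
def onz(C,uv,z):
    o,d=ray(C,uv); return o+d*(z-o[2])/d[2]
def tri(rays):
    A=np.zeros((3,3));b=np.zeros(3)
    for o,d in rays:
        P=np.eye(3)-np.outer(d,d);A+=P;b+=P@o
    x=np.linalg.solve(A,b); return x,[np.linalg.norm((np.eye(3)-np.outer(d,d))@(x-o)) for o,d in rays]
def proj(C,p):
    K,Rm,t=C; q=K@(Rm@np.asarray(p)+t); return q[:2]/q[2]
def crop(img,x0,y0,w,h,s,fn):
    cv2.imwrite(fn,cv2.resize(img[y0:y0+h,x0:x0+w],None,fx=s,fy=s,interpolation=cv2.INTER_CUBIC))
E
python3 - <<'E'
from h import *
a=cv2.imread('pics/scene0.png');b=cv2.imread('pics/side0.png')
A=np.hstack([cv2.resize(a[160:210,145:215],None,fx=5.6,fy=5.6,interpolation=2),cv2.resize(b[235:285,270:340],None,fx=5.6,fy=5.6,interpolation=2)])
B=np.hstack([cv2.resize(a[210:280,225:300],None,fx=5.2,fy=4,interpolation=2),cv2.resize(b[165:215,250:320],None,fx=5.6,fy=5.6,interpolation=2)])
B=B if B.shape[0]==280 else B
cv2.imwrite('pics/z1.png',np.vstack([A[:, :780],B[:, :780]]))
for n,im in(('scene',a),('side',b)):
    hsv=cv2.cvtColor(im,cv2.COLOR_BGR2HSV)
    for nm,lo,hi in(('brass',(12,120,80),(28,255,255)),('blue',(105,130,40),(130,255,255))):
        m=cv2.inRange(hsv,lo,hi); k,l,s,c=cv2.connectedComponentsWithStats(m)
        for i in range(1,k):
            if s[i,4]>40: print(n,nm,s[i],c[i].round(1),cv2.boxPoints(cv2.minAreaRect(np.argwhere(l==i)[:,::-1].astype(np.float32))).round(1).tolist())
E
```

```text
scene brass [172 173  23  22 194] [184.1 187. ] [[170.1999969482422, 176.8000030517578], [191.10000610351562, 172.3000030517578], [195.0, 190.1999969482422], [174.0, 194.60000610351562]]
scene blue [242 219  41  34 860] [262.4 235.8] [[241.5, 227.60000610351562], [273.20001220703125, 215.3000030517578], [283.70001220703125, 242.3000030517578], [252.0, 254.6999969482422]]
side brass [282 252  32  18 174] [298.8 261.6] [[281.5, 267.3999938964844], [282.70001220703125, 250.1999969482422], [313.20001220703125, 252.3000030517578], [312.1000061035156, 269.3999938964844]]
side blue [265 178  28  12 224] [278.7 183.6] [[264.79998779296875, 188.39999389648438], [265.3999938964844, 177.5], [292.20001220703125, 179.0], [291.6000061035156, 189.89999389648438]]
```

View pics/z1.png

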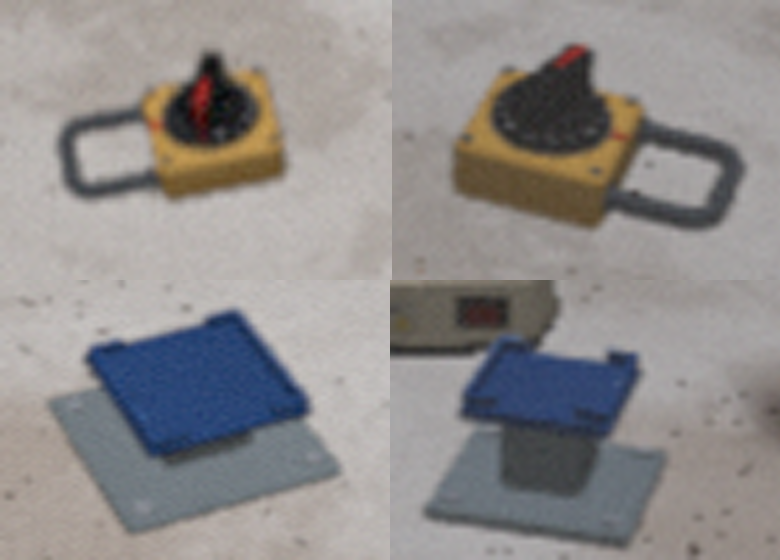

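```bash
python3 - <<'E'
from h import *
S=cam('scene');D=cam('side');W=cam('wrist')
s=lambda x,y:(145+x/5.6,160+y/5.6)
d=lambda x,y:(270+(x-392)/5.6,235+y/5.6)
print('scene top corners');
for p in[(148,92),(262,68),(284,140),(165,168)]: print(onz(S,s(*p),.024).round(4))
for p in[(505,70),(645,105),(610,195),(458,148)]: print('side',onz(D,d(*p),.024).round(4))
print('crown sc',onz(S,s(68,158),.013).round(4),'side',onz(D,d(735,190),.013).round(4))
# blue outline -> top of lips z .062
s2=lambda x,y:(225+x/5.2,210+(y-280)/4)
d2=lambda x,y:(250+(x-390)/5.6,165+(y-280)/5.6)
for p in[(88,350),(237,312),(308,405),(155,448)]: print('cr',onz(S,s2(*p),.062).round(4))
for p in[(50,400),(340,470),(130,530)]: print('foot',onz(S,s2(*p),.008).round(4))
for p in[(500,340),(637,358),(608,428),(465,410)]: print('crside',onz(D,d2(*p),.060).round(4))
for p in[(470,432),(666,455),(628,545),(424,515)]: print('footside',onz(D,d2(*p),.008).round(4))
o=get_obs();T=R.from_rotvec(o['orientation']).as_matrix();print(T.round(3));print('tcp px',proj(W,o['tcp_pos']),'cam pos',-W[1].T@W[2],'fwd',W[1][2], 'cam rel tool',T.T@(-W[1].T@W[2]-o['tcp_pos']))
print('cam down in tool',T.T@W[1].T)
E
```

```text
scene top corners
[0.483  0.4316 0.024 ]
[0.5297 0.4095 0.024 ]
[0.509  0.3664 0.024 ]
[0.4611 0.3878 0.024 ]
side [0.5052 0.3727 0.024 ]
side [0.4581 0.3969 0.024 ]
side [0.4799 0.4473 0.024 ]
side [0.528  0.4185 0.024 ]
crown sc [0.4385 0.4315 0.013 ] side [0.4327 0.433  0.013 ]
cr [0.4833 0.1706 0.062 ]
cr [0.5451 0.1477 0.062 ]
cr [0.522  0.0867 0.062 ]
cr [0.4608 0.1087 0.062 ]
foot [0.4764 0.1873 0.008 ]
foot [0.5324 0.073  0.008 ]
foot [0.4453 0.1052 0.008 ]
crside [0.5228 0.0961 0.06  ]
crside [0.4615 0.1187 0.06  ]
crside [0.4846 0.1895 0.06  ]
crside [0.5449 0.1693 0.06  ]
footside [0.5353 0.0881 0.008 ]
footside [0.4445 0.1163 0.008 ]
footside [0.4748 0.2008 0.008 ]
footside [0.5625 0.1694 0.008 ]
[[-0.001  0.427  0.904]
 [-0.001  0.904 -0.427]
 [-1.    -0.001  0.   ]]
tcp px [252.80075031 242.84158835] cam pos [0.21652544 0.64354464 0.37186526] fwd [ 0.27872305 -0.13118307 -0.95136978] cam rel tool [-0.1413164  -0.00035462 -0.07874687]
cam down in tool [[-1.48860203e-03 -3.07988874e-01  9.51388794e-01]
 [ 9.99998811e-01 -7.54386158e-05  1.54023887e-03]
 [-4.02604982e-04  9.51389956e-01  3.07988620e-01]]
```

{"api": "apply_moves", "payload": {
  "series": "0 0 0 0.02 -0.1 0.277 1;0 0 0 0.04 -0.1 0.277 1;0 0 0 0.04 -0.1 0.277 1;0 0 0 0.04 -0.1 0.277 1;0 0 0 0.04 -0.1 0.277 1;0 0 0 0.04 -0.1 0.277 1;0 0 0 0.04 -0.1 0.277 1"
}}

```text
clock: 1.02
tcp_pos: [0.4953, 0.4023, 0.1911]
orientation: [0.346, 1.544, -0.346]
contact_force: [-0.1, -0.4, -0.9]
grip_width: 0.0857
```

```bash
python3 - <<'E'
from h import *
o=get_obs();print(o['tcp_pos'],o['orientation'],o['clock'],np.abs(o['qvel']).max())
import pickle
W=cam('wrist');im=grab_frame('wrist');pickle.dump((W,im),open('w1.pkl','wb'));cv2.imwrite('pics/w1.png',im)
crop(im,150,60,220,200,3.5,'pics/w1z.png')
E
```

```text
[0.49529575 0.40228677 0.19105098] [ 0.34561625  1.54393708 -0.34560636] 1.025 0.02460156557887783
```

View pics/w1z.png

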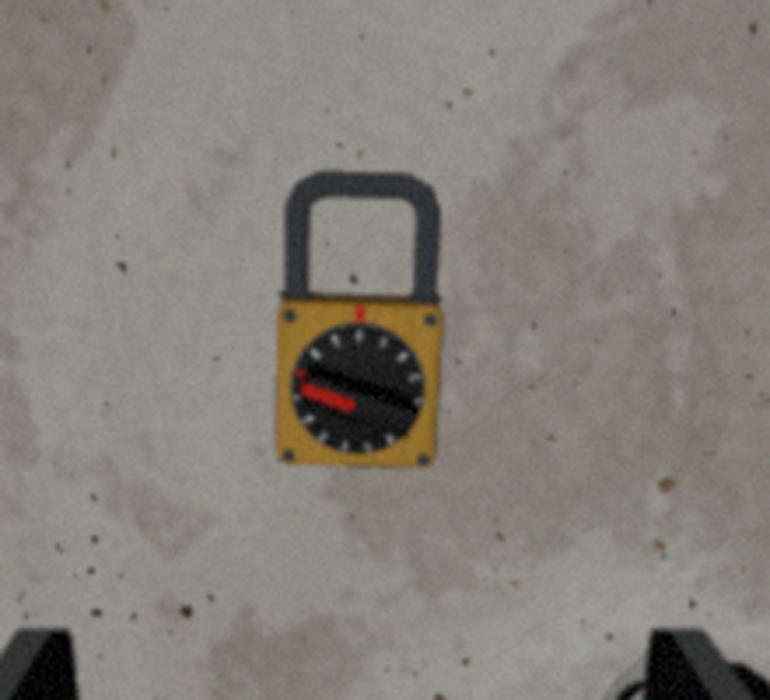

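```bash
cat >> h.py <<'E'
def brass(im,W,z,lo=(12,100,60),hi=(30,255,255)):
    m=cv2.inRange(cv2.cvtColor(im,cv2.COLOR_BGR2HSV),lo,hi);m=cv2.morphologyEx(m,cv2.MORPH_CLOSE,np.ones((3,3)))
    k,l,s,c=cv2.connectedComponentsWithStats(m); i=1+np.argmax(s[1:,4])
    cs,_=cv2.findContours((l==i).astype(np.uint8),0,2); c=max(cs,key=cv2.contourArea)[:,0,:]
    P=np.array([onz(W,p,z)[:2] for p in c]); r=cv2.minAreaRect((P*1000).astype(np.float32))
    return r,s[i]
E
python3 - <<'E'
from h import *
import pickle
W,im=pickle.load(open('w1.pkl','rb'))
r,s=brass(im,W,.024);print(r,s); b=cv2.boxPoints(r);print(b)
u=lambda x,y:(150+x/3.5,60+y/3.5)
P=[onz(W,u(*p),.024) for p in[(280,300),(442,302),(436,464),(277,460)]]
P=np.array(P);print(P.round(4));print(P.mean(0),[np.linalg.norm(P[i]-P[(i+1)%4]) for i in range(4)])
x=(P[2]+P[3]-P[0]-P[1])/2;print('yaw',np.arctan2(x[1],x[0]))
print('dial centre z.029',onz(W,u(359,388),.029),'crown',onz(W,u(363,184),.013))
E
```

```text
((494.04229736328125, 402.23272705078125), (52.150352478027344, 56.49006271362305), 63.24738693237305) [ 229  144   47   50 1105]
[[457.0832  391.66287]
 [507.52646 366.23447]
 [531.0014  412.80258]
 [480.55814 438.231  ]]
[[0.4596 0.3916 0.024 ]
 [0.482  0.4377 0.024 ]
 [0.5308 0.4141 0.024 ]
 [0.5069 0.3668 0.024 ]]
[0.49480678 0.40257267 0.024     ] [np.float64(0.0512686921577422), np.float64(0.054205314751966), np.float64(0.05302129377782264), np.float64(0.05346524024333269)]
yaw -0.4673769814388133
dial centre z.029 [0.4950083  0.40256345 0.029     ] crown [0.4391593  0.43029878 0.013     ]
```

{"api": "apply_moves", "payload": {
  "series": "0.022 0 0 0.05 0 -0.001 1;0.022 0 0 0.1 0 -0.001 1;0.022 0 0 0.15 0 -0.001 1;0.022 0 0 0.175 0 -0.001 1;0.022 0 0 0.188 0 -0.001 1;0.022 0 0 0.188 0 -0.001 1;0.022 0 0 0.188 0 -0.001 1",
  "force": 40
}}

```text
clock: 1.95
tcp_pos: [0.4955, 0.4034, 0.0047]
orientation: [0.364, 1.539, -0.361]
contact_force: [0.2, 0.1, -0.1]
grip_width: 0.0854
```

```bash
python3 - <<'E'
from h import *
o=get_obs();print(o['tcp_pos'],o['orientation'],o['clock'],o['contact_force'])
W=cam('wrist');im=grab_frame('wrist');cv2.imwrite('pics/w2.png',im)
E
```

```text
[0.49550058 0.40335797 0.00468085] [ 0.36404037  1.53907833 -0.36085463] 1.95 [ 0.21850797  0.07711259 -0.09131557]
```

View pics/w2.png

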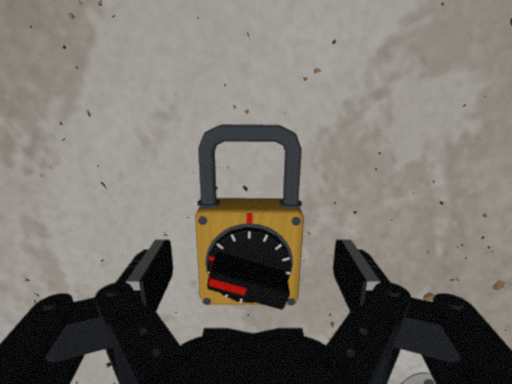

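Lock is centred between the open fingers (lock centre column ≈ 249, fingers ≈ 155/350). Closing.

{"api": "apply_moves", "payload": {
  "series": "0 0 0 0 0 0 0.3;0 0 0 0 0 0 0.3;0 0 0 0 0 0 0.3;0 0 0 0 0 0 0.3;0 0 0 0 0 0 0.3;0 0 0 0 0 0 0.3",
  "force": 45
}}

```text
clock: 2.75
tcp_pos: [0.4953, 0.4025, 0.0042]
orientation: [0.364, 1.54, -0.362]
contact_force: [-0.6, -0.6, 6.1]
grip_width: 0.0531
```

```bash
python3 - <<'E'
from h import *
o=get_obs();print(o['tcp_pos'],o['orientation'],o['clock'],o['contact_force'])
im=grab_frame('wrist');s=grab_frame('side');cv2.imwrite('pics/w3.png',np.hstack([cv2.resize(im[100:340,130:380],None,fx=1.6,fy=1.6),cv2.resize(s[225:299,265:342],None,fx=5.19,fy=5.19,interpolation=2)])[:, :800])
E
```

```text
[0.49531959 0.40252005 0.00423446] [ 0.3636804   1.53966382 -0.36235164] 2.75 [-0.59080298 -0.60852226  6.05483502]
```

View pics/w3.png

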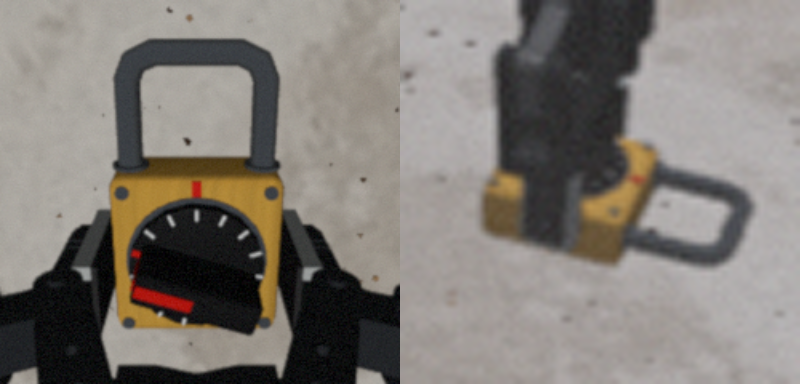

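{"api": "apply_moves", "payload": {
  "series": "0 0 0 0 0 0 0.8;0 0 0 0 0 0 0.8;0 0 0 -0.006 0 0 0.8;0 0 0 -0.006 0 0 0.8;0 0 0 -0.006 0 0 0.3;0 0 0 -0.006 0 0 0.3;0 0 0 -0.006 0 0 0.3;0 0 0 -0.006 0 0 0.3;0 0 0 -0.006 0 0 0.3;0 0 0 -0.006 0 0 0.3",
  "force": 45
}}

```text
clock: 4.1
tcp_pos: [0.4952, 0.4027, 0.0098]
orientation: [0.364, 1.54, -0.362]
contact_force: [0.3, -1.0, 5.4]
grip_width: 0.0523
```

```bash
python3 - <<'E'
from h import *
o=get_obs();print(o['tcp_pos'],o['orientation'],o['clock'],o['contact_force'])
im=grab_frame('wrist');s=grab_frame('side');cv2.imwrite('pics/w4.png',np.hstack([cv2.resize(im[100:340,130:380],None,fx=1.6,fy=1.6),cv2.resize(s[225:299,265:342],None,fx=5.19,fy=5.19,interpolation=2)])[:, :800])
E
```

```text
[0.49524403 0.40266591 0.00981387] [ 0.36352384  1.53975647 -0.36220122] 4.1 [ 0.32534895 -0.96045824  5.37944237]
```

View pics/w4.png

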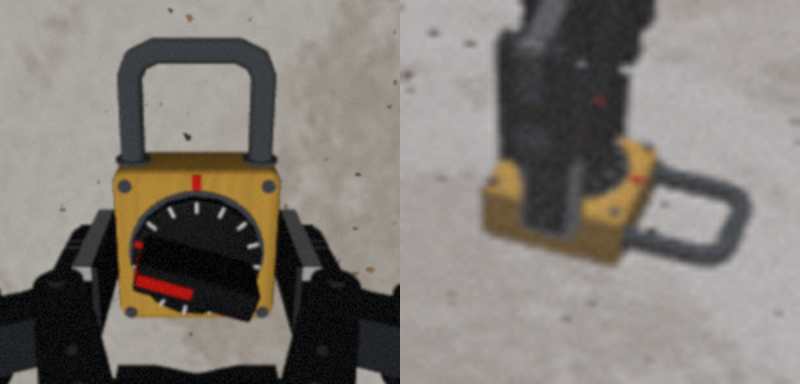

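{"api": "apply_moves", "payload": {
  "series": "0 0 0 -0.03 0 0 0.3;0 0 0 -0.07 0 0 0.3;0 0 0 -0.12 0 0 0.3;-0.05 0 0 -0.17 -0.03 0.03 0.3;-0.1 0 0 -0.21 -0.06 0.06 0.3;-0.1 0 0 -0.21 -0.08 0.09 0.3;-0.1 0 0 -0.21 -0.106 0.113 0.3;-0.1 0 0 -0.21 -0.106 0.113 0.3;-0.1 0 0 -0.21 -0.106 0.113 0.3;-0.1 0 0 -0.21 -0.106 0.113 0.3"
}}

```text
clock: 5.45
tcp_pos: [0.5479, 0.2583, 0.2187]
orientation: [0.283, 1.553, -0.283]
contact_force: [-1.0, 0.6, -3.9]
grip_width: 0.0527
```

```bash
python3 - <<'E'
from h import *
import pickle
o=get_obs();print(o['tcp_pos'],o['orientation'],o['clock'],o['contact_force'],np.abs(o['qvel']).max())
W=cam('wrist');im=grab_frame('wrist');pickle.dump((W,im,o),open('w5.pkl','wb'));cv2.imwrite('pics/w5.png',cv2.resize(im,None,fx=1.5,fy=1.5))
E
```

```text
[0.54787432 0.25833403 0.21869904] [ 0.28298246  1.5533421  -0.28313374] 5.45 [-0.98734277  0.56670328 -3.88883322] 0.0045177023722081785
```

View pics/w5.png

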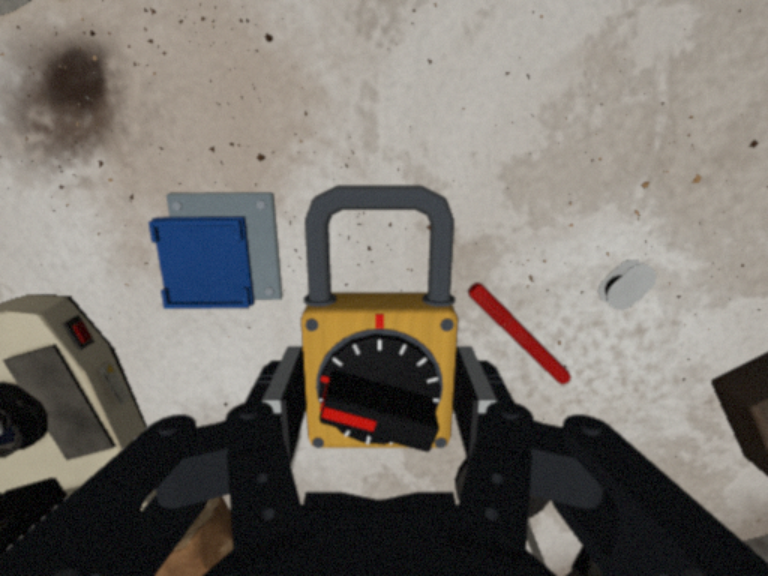

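```bash
python3 - <<'E'
from h import *
import pickle
W,im,o=pickle.load(open('w5.pkl','rb'))
crop(im,90,115,110,100,7,'pics/w5z.png')
zt=o['tcp_pos'][2]-.0098
r,s=brass(im,W,zt+.024);print(r,s)
m=cv2.inRange(cv2.cvtColor(im,cv2.COLOR_BGR2HSV),(105,130,40),(130,255,255));m=cv2.morphologyEx(m,2,np.ones((3,3)))
k,l,st,c=cv2.connectedComponentsWithStats(m);i=1+np.argmax(st[1:,4])
cs,_=cv2.findContours((l==i).astype(np.uint8),0,2); c=max(cs,key=cv2.contourArea)[:,0,:]
for z in(.055,.062):print(z,cv2.minAreaRect((np.array([onz(W,p,z)[:2] for p in c])*1000).astype(np.float32)))
T=R.from_rotvec(o['orientation']).as_matrix();print('toolyaw',np.arctan2(T[1,2],T[0,2]),'toolx',T[:,0])
E
```

```text
((544.09521484375, 259.59228515625), (52.06621551513672, 58.72732162475586), 69.30352783203125) [ 201  196  104  102 4282]
0.055 ((505.9510803222656, 131.9105224609375), (70.0400390625, 69.12068939208984), 69.34754943847656)
0.062 ((505.222412109375, 135.4412841796875), (68.43312072753906, 67.53485870361328), 69.34754180908203)
toolyaw -0.3606985228472655 toolx [-1.13336380e-03  1.09196553e-04 -9.99999352e-01]
```

View pics/w5z.png

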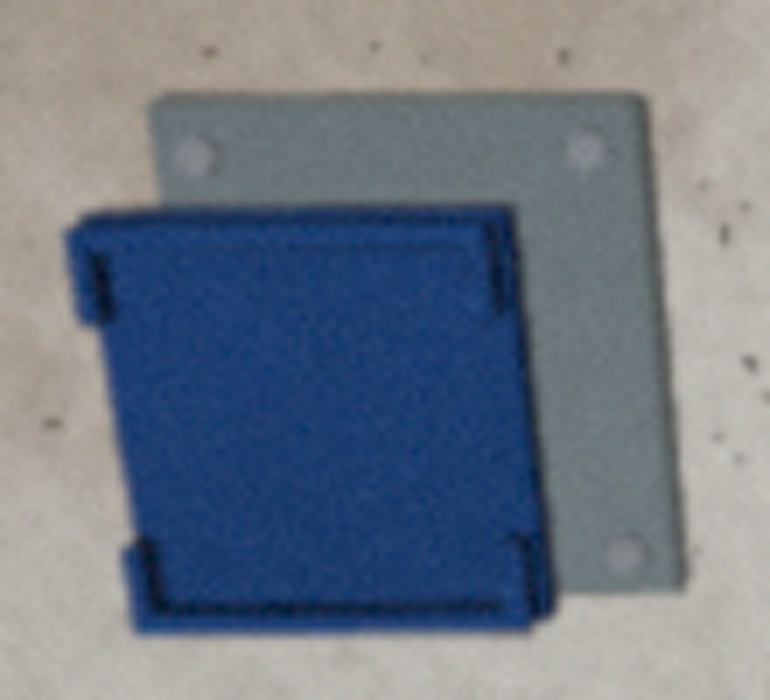

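```bash
python3 - <<'E'
from h import *
import pickle
W,im,o=pickle.load(open('w5.pkl','rb'))
u=lambda x,y:(90+x/7-.43,115+y/7-.43)
A,B,C=[onz(W,u(*p),.008) for p in[(150,93),(648,93),(686,592)]]
print('foot',(A+C)/2,np.linalg.norm(B-A),np.linalg.norm(C-B),'yaw',np.arctan2(*(C-B)[1::-1]), np.arctan2(*(B-A)[1::-1])-np.pi/2)
a,b=[onz(W,u(*p),.055) for p in[(108,246),(160,605)]]
print('inner left',a,b,np.linalg.norm(a-b),'yaw',np.arctan2(*(b-a)[1::-1]))
for p in[(70,230),(490,228),(135,628),(530,628)]:print(onz(W,u(*p),.062))
yw=-.36; m=(a+b)/2; print('centre from inner left', m+.029*np.array([-np.sin(yw),np.cos(yw),0]))
for p in[(103,330),(140,540)]:
  print('plate left edge', onz(W,u(*p),.055))
E
```

```text
foot [0.50550545 0.1340842  0.008     ] 0.08810076256408646 0.0940651685473343 yaw -0.36025656598061717 -0.3603822634992735
inner left [0.46820756 0.115052   0.055     ] [0.52412455 0.09280541 0.055     ] 0.06017990414508521 yaw -0.378651742349935
[0.46412896 0.11477402 0.062     ]
[0.48651586 0.17503777 0.062     ]
[0.52507233 0.09142526 0.062     ]
[0.54782982 0.15175367 0.062     ]
centre from inner left [0.50638201 0.13106971 0.055     ]
plate left edge [0.47975144 0.10752106 0.055     ]
plate left edge [0.51289194 0.09539957 0.055     ]
```

{"api": "apply_moves", "payload": {
  "series": "0 0 0 0 -0.04 0.002 0.3;0 0 0 0.02 -0.09 0.005 0.3;0 0 0 0.06 -0.132 0.005 0.3;0 0 0 0.1 -0.132 0.005 0.3;0 0 0 0.115 -0.132 0.005 0.3;0 0 0 0.115 -0.132 0.005 0.3;0 0 0 0.115 -0.132 0.005 0.3"
}}

```text
clock: 6.38
tcp_pos: [0.5079, 0.133, 0.1056]
orientation: [0.285, 1.55, -0.282]
contact_force: [-0.3, -0.6, -4.4]
grip_width: 0.0525
```

```bash
python3 - <<'E'
from h import *
import pickle
o=get_obs();print(o['tcp_pos'],o['orientation'],o['clock'],o['contact_force'],np.abs(o['qvel']).max())
W=cam('wrist');im=grab_frame('wrist');s=grab_frame('side');c=grab_frame('scene');pickle.dump((W,im,o,s,c),open('w6.pkl','wb'))
cv2.imwrite('pics/w6.png',np.hstack([cv2.resize(s[135:225,235:335],(444,400),interpolation=2),cv2.resize(c[190:280,220:300],(356,400),interpolation=2)]))
cv2.imwrite('pics/w6w.png',cv2.resize(im,None,fx=1.5,fy=1.5))
E
```

```text
[0.50786029 0.13303639 0.10561445] [ 0.28483209  1.54998318 -0.28242749] 6.375 [-0.28543061 -0.5547929  -4.4314068 ] 0.007747785251486094
```

View pics/w6.png

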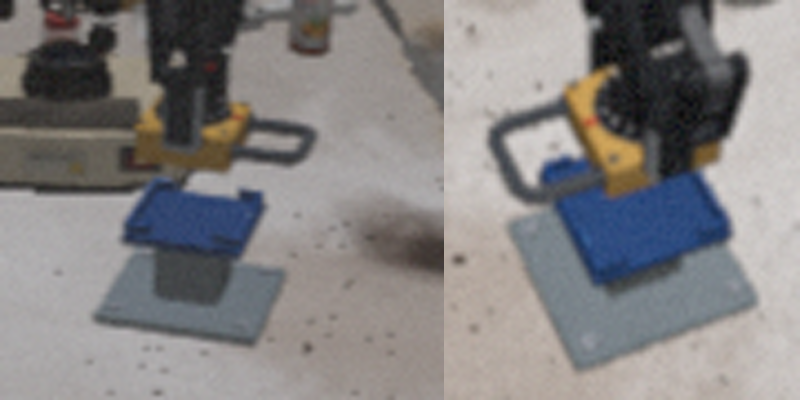

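View pics/w6w.png

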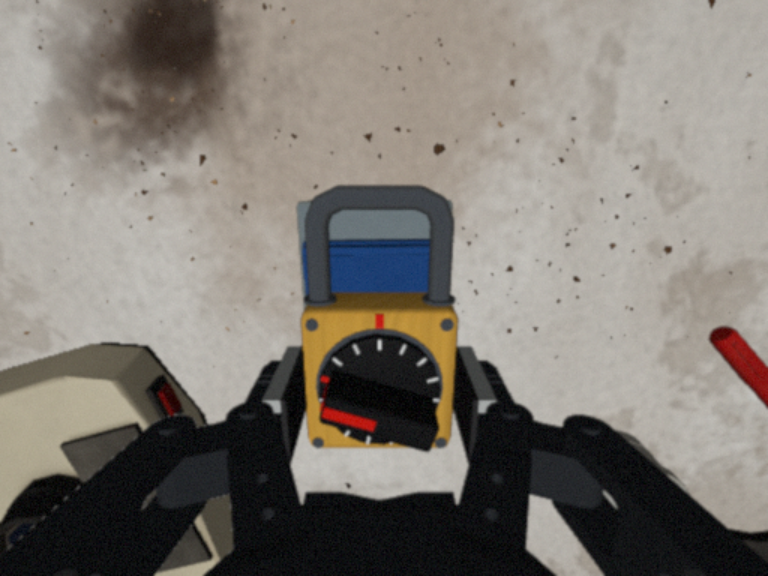

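```bash
python3 - <<'E'
from h import *
import pickle
W,im,o,s,c=pickle.load(open('w6.pkl','rb'))
crop(im,185,120,130,110,6,'pics/w6z.png')
T=R.from_rotvec(o['orientation']).as_matrix();print('toolyaw',np.arctan2(T[1,2],T[0,2]),'toolx',T[:,0])
E
```

```text
toolyaw -0.3615924688883308 toolx [ 0.00236377  0.00111762 -0.99999658]
```

View pics/w6z.png

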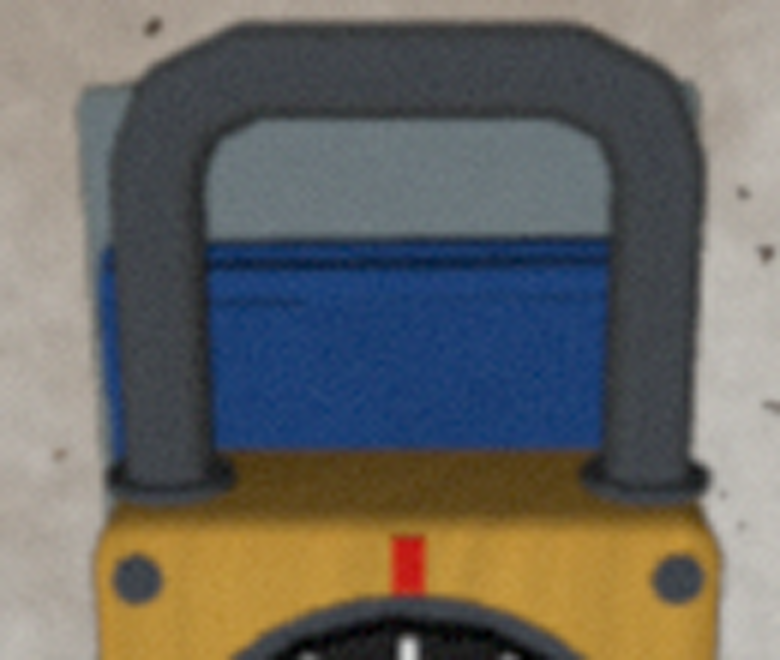

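```bash
python3 - <<'E'
from h import *
import pickle
W,im,o,s,c=pickle.load(open('w6.pkl','rb'))
T=R.from_rotvec(o['orientation']).as_matrix()
u=lambda x,y:(185+x/6-.42,120+y/6-.42)
def t(p,z): return (T.T@(onz(W,u(*p),z)-o['tcp_pos']))[1:]*1000
for p in[(78,100),(697,95),(98,400)]:print('foot',t(p,.008))
for z in(.062,.055,.050): print('blue left',z,t((103,255),z),t((118,440),z))
print('lip front edge inner',t((400,240),.055),t((400,268),.062),t((400,300),.062), t((400,240),.062))
zl=.1056-.0098
print('lock',t((137,578),zl+.024),t((678,578),zl+.024),t((408,578),zl+.024))
# image row intensity profile
print(im[int(120+95/6),190:206].tolist()); print(im[int(120+95/6),295:312].tolist())
E
```

```text
foot [-46.6444928  -47.25013207]
foot [ 40.85557068 -47.94758142]
foot [-46.35330213  -2.72608147]
blue left 0.062 [-34.41257559 -37.06478468] [-33.89779464 -15.02330796]
blue left 0.055 [-35.70281919 -35.48465704] [-35.1685374  -12.60820906]
blue left 0.05 [-36.62442176 -34.35599444] [-36.0762108  -10.88313842]
lip front edge inner [ -0.99878985 -37.25814853] [ -0.97876346 -35.55337384] [ -0.98286592 -31.83112159] [ -0.97521435 -38.77354521]
lock [-22.48089163 -22.93141108] [ 22.12026107 -22.88306739] [ -0.15229923 -22.90720887]
[[143, 154, 162], [141, 153, 163], [141, 152, 162], [143, 157, 165], [138, 150, 161], [141, 154, 163], [144, 154, 164], [139, 150, 160], [124, 131, 135], [105, 112, 109], [106, 107, 100], [106, 105, 101], [108, 109, 101], [106, 107, 98], [106, 106, 100], [110, 108, 99]]
[[72, 67, 66], [67, 60, 59], [58, 58, 53], [70, 69, 65], [89, 88, 78], [100, 102, 96], [119, 127, 129], [146, 155, 164], [155, 165, 172], [155, 162, 173], [151, 161, 169], [150, 162, 169], [153, 162, 170], [156, 168, 176], [161, 169, 175], [164, 173, 178], [159, 168, 176]]
```

```bash
python3 - <<'E'
from h import *
import pickle
W,im,o,s,c=pickle.load(open('w6.pkl','rb'))
T=R.from_rotvec(o['orientation']).as_matrix()
zl=.1056-.0098
def t(p,z): return ((T.T@(onz(W,p,z)-o['tcp_pos']))[1:]*1000).round(1)
g=cv2.cvtColor(im,6).astype(int)
print('col252 rows120-150',g[118:150,250:256].mean(1).round().astype(int).tolist())
print('rows 195-222',[x.tolist() for x in im[195:222,225:235].mean(1).round().astype(int)])
print('rows 285-305 at col 225',[x.tolist() for x in im[285:306,222:228].mean(1).round().astype(int)])
crop(im,185,200,130,110,6,'pics/w6y.png')
u=lambda x,y:(185+x/6-.42,120+y/6-.42)
print('crown outer/inner',t(u(408,22),zl+.013),t(u(408,118),zl+.013))
E
```

```text
col252 rows120-150 [157, 156, 156, 156, 149, 110, 70, 59, 65, 66, 67, 69, 68, 67, 66, 68, 68, 67, 66, 64, 54, 66, 104, 114, 115, 115, 114, 114, 115, 114, 116, 114]
rows 195-222 [[53, 59, 71], [25, 58, 79], [20, 60, 80], [22, 60, 82], [25, 64, 84], [21, 63, 85], [27, 68, 90], [27, 69, 91], [26, 70, 93], [27, 71, 94], [33, 79, 105], [35, 91, 121], [43, 109, 144], [49, 124, 163], [54, 137, 180], [56, 138, 184], [57, 140, 183], [58, 140, 184], [57, 141, 184], [58, 141, 184], [60, 143, 186], [61, 143, 186], [61, 143, 186], [60, 143, 186], [61, 143, 186], [59, 142, 185], [59, 142, 185]]
rows 285-305 at col 225 [[36, 72, 91], [41, 93, 121], [50, 115, 149], [56, 131, 171], [60, 141, 183], [58, 143, 185], [61, 142, 185], [61, 144, 186], [58, 140, 184], [60, 143, 185], [60, 142, 184], [55, 135, 178], [68, 134, 171], [122, 154, 174], [168, 179, 185], [181, 186, 189], [182, 187, 190], [180, 186, 188], [180, 186, 189], [182, 188, 190], [183, 188, 190]]
crown outer/inner [ -0.2 -66.8] [ -0.2 -59.1]
```

View pics/w6y.png

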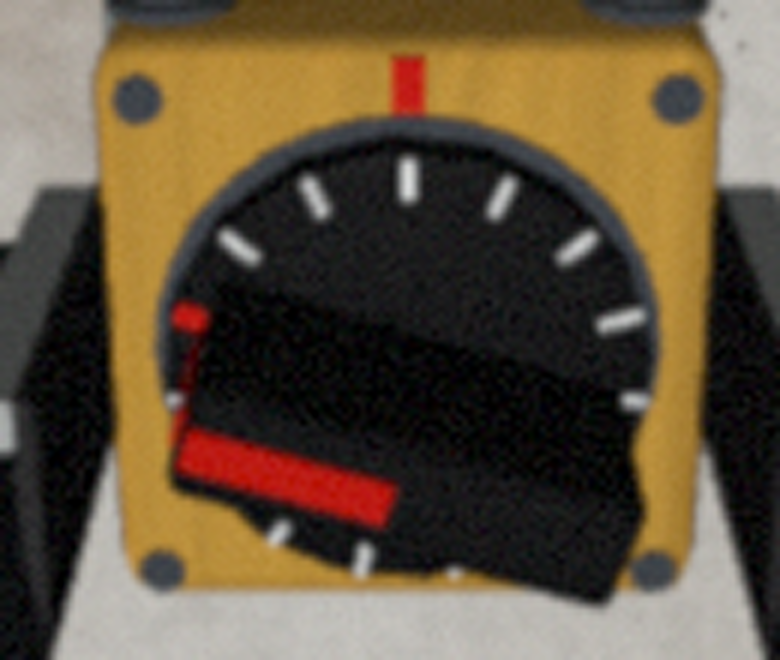

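```bash
python3 - <<'E'
from h import *
import pickle
W,im,o,s,c=pickle.load(open('w6.pkl','rb'))
T=R.from_rotvec(o['orientation']).as_matrix()
zl=.1056-.0098
def t(p,z): return ((T.T@(onz(W,p,z)-o['tcp_pos']))[1:]*1000).round(1)
u=lambda x,y:(185+x/6-.42,200+y/6-.42)
for p in[(137,99),(678,99),(162,570),(655,570)]:print('screw',t(u(*p),zl+.0245))
print('edges',t((225,206.5),zl+.024),t((225,297.5),zl+.024))
print('disc front rim',t(u(408,118),zl+.029))
E
```

```text
screw [-22.4 -23.1]
screw [ 22. -23.]
screw [-22.4  23.4]
screw [22.3 23.5]
edges [-13.6 -27.9] [-15.3  25.7]
disc front rim [ -0.2 -23.4]
```

{"api": "apply_moves", "payload": {
  "series": "0 0 0 0.015 -0.001 -0.0015 0.3;0 0 0 0.028 -0.001 -0.0015 0.3;0 0 0 0.03 -0.001 -0.0015 0.3;0 0 0 0.03 -0.001 -0.0015 0.3"
}}

```text
clock: 7.02
tcp_pos: [0.5047, 0.1312, 0.0739]
orientation: [0.284, 1.553, -0.285]
contact_force: [0.9, -0.1, -4.4]
grip_width: 0.0531
```

```bash
cat > look.py <<'E'
from h import *
import pickle,sys
n=sys.argv[1]
o=get_obs();print(o['tcp_pos'].round(4),o['orientation'].round(4),o['clock'],o['contact_force'].round(1),o['moment'].round(2),o['grip_width'])
W=cam('wrist');im=grab_frame('wrist');s=grab_frame('side');c=grab_frame('scene');pickle.dump((W,im,o,s,c),open(f'{n}.pkl','wb'))
z=lambda a,w,h:cv2.resize(a,(w,h),interpolation=2)
top=np.hstack([z(s[150:200,250:325],450,300),z(c[205:265,230:292],310,300)])
bot=z(im[110:310,125:380],760,596)
cv2.imwrite(f'pics/{n}a.png',top);cv2.imwrite(f'pics/{n}b.png',bot)
T=R.from_rotvec(o['orientation']).as_matrix();print('toolyaw',np.arctan2(T[1,2],T[0,2]).round(4),'toolx',T[:,0].round(4))
E
python3 look.py w7
```

```text
[0.5047 0.1312 0.0739] [ 0.2845  1.5526 -0.2852] 7.025 [ 0.9 -0.1 -4.4] [ 0.   -0.05 -0.04] 0.05307712949109937
toolyaw -0.363 toolx [-7.e-04 -3.e-04 -1.e+00]
```

View pics/w7a.png

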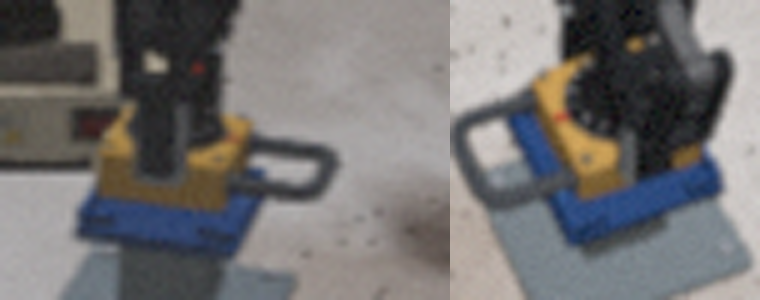

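View pics/w7b.png

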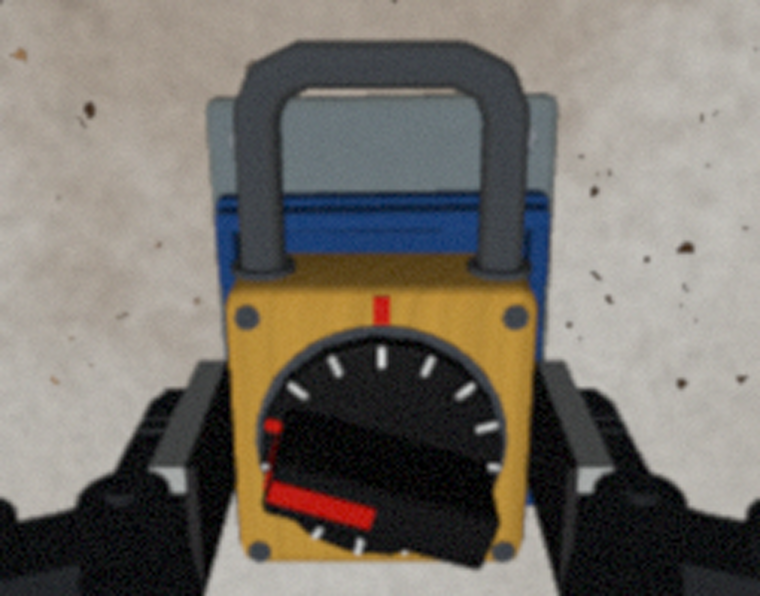

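```bash
python3 - <<'E'
from h import *
import pickle
W,im,o,s,c=pickle.load(open('w7.pkl','rb'))
T=R.from_rotvec(o['orientation']).as_matrix()
zl=o['tcp_pos'][2]-.0098
def t(p,z): return ((T.T@(onz(W,p,z)-o['tcp_pos']))[1:]*1000).round(1)
u=lambda x,y:(125+x/2.98-.33,110+y/2.98-.33)
print('screws',[t(u(*p),zl+.0245) for p in[(246,317),(515,317),(259,551),(503,551)]])
print('foot',t(u(207,110),.008),t(u(557,110),.008),t(u(380,95),.008))
print('lip corners',t(u(217,205),.062),t(u(549,203),.062),'front lip',t(u(380,193),.055),t(u(380,193),.05),t(u(380,208),.062),t(u(380,231),.062))
crop(im,190,160,130,50,6,'pics/w7z.png')
E
```

```text
screws [array([-22.5, -23.1]), array([ 22. , -23.1]), array([-22.4,  23.4]), array([22.2, 23.4])]
foot [-43.5 -43.8] [ 43.9 -43.8] [ -0.3 -47.5]
lip corners [-31.5 -34.7] [ 32.1 -35.1] front lip [ -0.3 -35.1] [ -0.3 -33.8] [ -0.3 -34.1] [ -0.3 -29.4]
```

View pics/w7z.png

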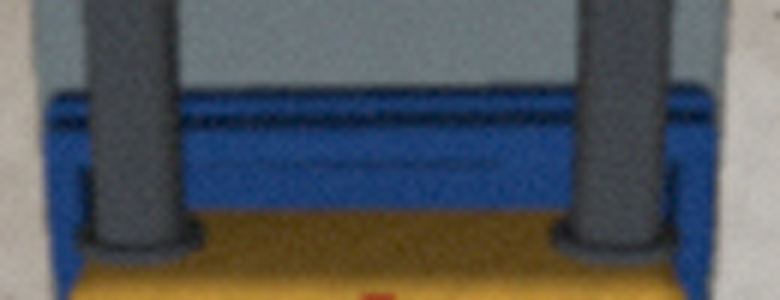

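{"api": "apply_moves", "payload": {
  "series": "-0.012 0 0 0.004 0.0004 0.0004 0.3;-0.012 0 0 0.007 0.0004 0.0004 0.3;-0.012 0 0 0.009 0.0004 0.0004 0.3;-0.012 0 0 0.0105 0.0004 0.0004 0.3;-0.012 0 0 0.0105 0.0004 0.0004 0.3"
}}

```text
clock: 7.8
tcp_pos: [0.5052, 0.1316, 0.0647]
orientation: [0.276, 1.554, -0.275]
contact_force: [-3.9, -1.6, 9.5]
grip_width: 0.0525
```

```bash
python3 look.py w8
```

```text
[0.5052 0.1316 0.0647] [ 0.2756  1.5535 -0.2754] 7.8 [-3.9 -1.6  9.5] [-0.21  0.86  0.07] 0.05252245469432399
toolyaw -0.3511 toolx [-3.e-04  2.e-04 -1.e+00]
```

View pics/w8a.png

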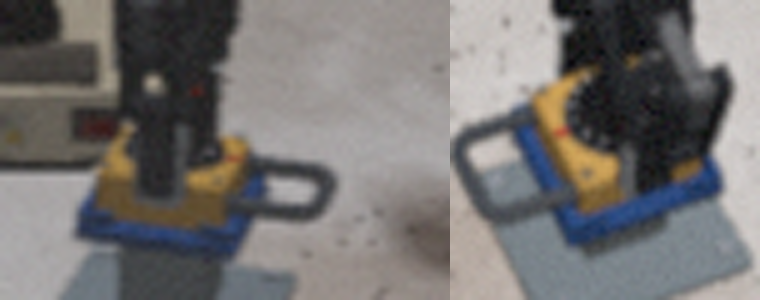

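View pics/w8b.png

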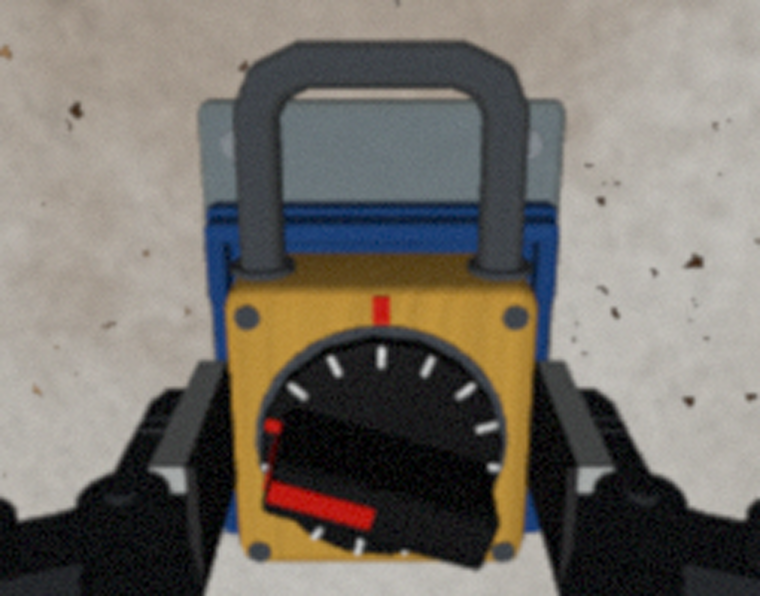

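{"api": "apply_moves", "payload": {
  "series": "0 0 0 0 0 0 0.85;0 0 0 0 0 0 0.85;0 0 0 0 0 0 0.85;0 0 0 -0.02 0 0 0.85;0 0 0 -0.05 0 0 0.85;0 0 0 -0.09 0 0 0.85;0 0 0 -0.09 0 0 0.85;0 0 0 -0.09 0 0 0.85"
}}

```text
clock: 8.95
tcp_pos: [0.505, 0.1316, 0.1535]
orientation: [0.275, 1.553, -0.275]
contact_force: [-0.5, 0.0, -0.6]
grip_width: 0.0724
```

```bash
python3 look.py w9; python3 -c "
from bench import *;print(get_obs()['joints'].round(3))"
```

```text
[0.505  0.1316 0.1535] [ 0.2751  1.5535 -0.2753] 8.95 [-0.5  0.  -0.6] [ 0.02 -0.02 -0.02] 0.07240074391661974
toolyaw -0.3507 toolx [-3.e-04 -0.e+00 -1.e+00]
[-0.482  0.323  0.129  2.003 -0.056  0.822  0.899]
```

View pics/w9a.png

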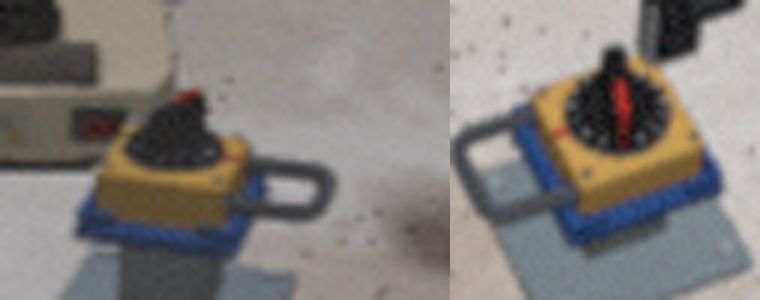

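View pics/w9b.png

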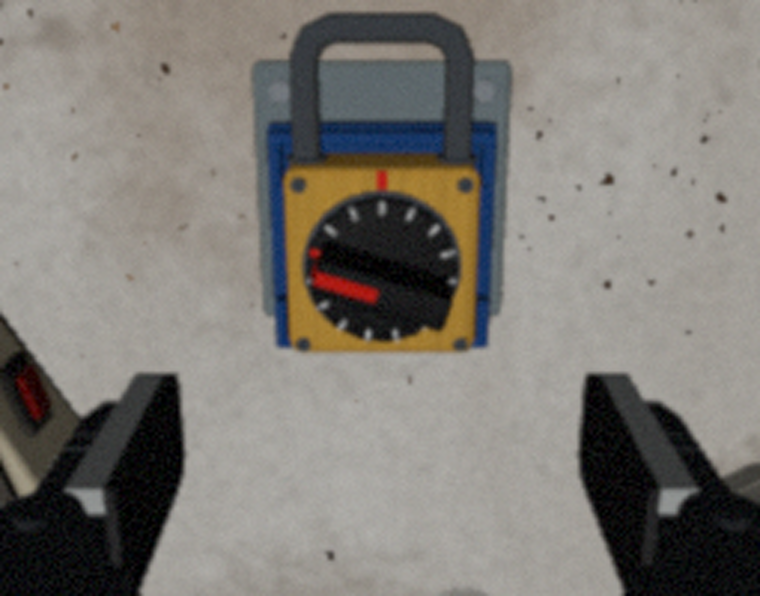

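```bash
python3 - <<'E'
from h import *
import pickle
W,im,o,s,c=pickle.load(open('w9.pkl','rb'))
T=R.from_rotvec(o['orientation']).as_matrix()
def t(p,z): return ((T.T@(onz(W,p,z)-o['tcp_pos']))[1:]*1000).round(1)
u=lambda x,y:(125+x/2.98-.33,110+y/2.98-.33)
for z in(.0745,.0795,.0845):
  q=np.array([t(u(*p),z) for p in[(298,185),(465,185),(303,345),(460,345)]]);print(z,q.tolist(),q.mean(0), q[1]-q[0],q[2]-q[0])
print('dial disc',t(u(382,190),.084),t(u(305,265),.084),t(u(460,265),.084))
print('lips',t(u(268,128),.062),t(u(496,126),.062),t(u(382,140),.062))
E
```

```text
0.0745 [[-22.7, -21.0], [22.9, -21.0], [-22.7, 27.0], [23.0, 27.0]] [0.125 3.   ] [45.6  0. ] [ 0. 48.]
0.0795 [[-22.2, -22.3], [22.4, -22.3], [-22.2, 24.6], [22.4, 24.6]] [0.1  1.15] [44.6  0. ] [ 0.  46.9]
0.0845 [[-21.7, -23.7], [21.9, -23.7], [-21.7, 22.2], [21.9, 22.2]] [ 0.1  -0.75] [43.6  0. ] [ 0.  45.9]
dial disc [  0.2 -22.2] [-20.5  -1.3] [21.3 -1.3]
lips [-32.  -34.4] [ 32.5 -35. ] [  0.3 -30.9]
```

{"api": "apply_moves", "payload": {
  "series": "-0.18 0 0 0 0 0.0006 0.4;-0.36 0 0 0 0 0.0006 0.4;-0.54 0 0 0 0 0.0006 0.4;-0.72 0 0 0 0 0.0006 0.4;-0.9 0 0 0 0 0.0006 0.4;-1.08 0 0 0 0 0.0006 0.4;-1.257 0 0 0 0 0.0006 0.4;-1.257 0 0 0 0 0.0006 0.4;-1.257 0 0 0 0 0.0006 0.4;-1.257 0 0 0 0 0.0006 0.4"
}}

```text
clock: 10.35
tcp_pos: [0.5058, 0.1314, 0.1536]
orientation: [-0.706, 1.453, 0.706]
contact_force: [0.7, 0.5, 0.3]
grip_width: 0.034
```

```bash
python3 look.py w10; python3 -c "
from bench import *;print(get_obs()['joints'].round(3))"
```

```text
[0.5058 0.1314 0.1536] [-0.7058  1.4535  0.7059] 10.35 [0.7 0.5 0.3] [-0.02 -0.    0.03] 0.03395932604714454
toolyaw 0.9043 toolx [-4.e-04 -1.e-04 -1.e+00]
[-0.272  0.326 -0.123  1.986  0.053  0.832  2.052]
```

View pics/w10b.png

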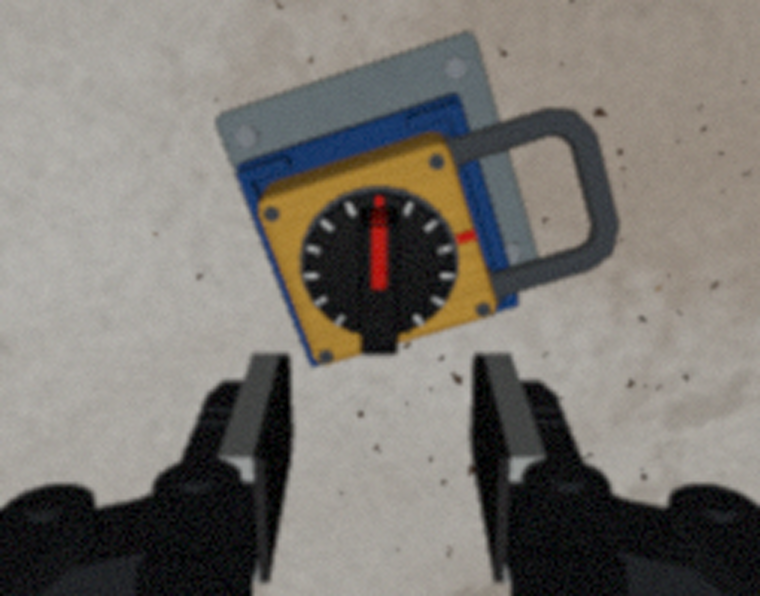

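{"api": "apply_moves", "payload": {
  "series": "0 0 0 0.03 0 0 0.4;0 0 0 0.055 0 0 0.4;0 0 0 0.067 0 0 0.4;0 0 0 0.067 0 0 0.4;0 0 0 0.067 0 0 0.4"
}}

```text
clock: 11.12
tcp_pos: [0.5065, 0.1317, 0.0876]
orientation: [-0.707, 1.451, 0.707]
contact_force: [-0.6, 0.8, 0.7]
grip_width: 0.0342
```

```bash
python3 look.py w11
```

```text
[0.5065 0.1317 0.0876] [-0.7071  1.4512  0.7068] 11.125 [-0.6  0.8  0.7] [-0.02 -0.01  0.03] 0.03420885052092685
toolyaw 0.906 toolx [ 1.3e-03  5.0e-04 -1.0e+00]
```

View pics/w11a.png

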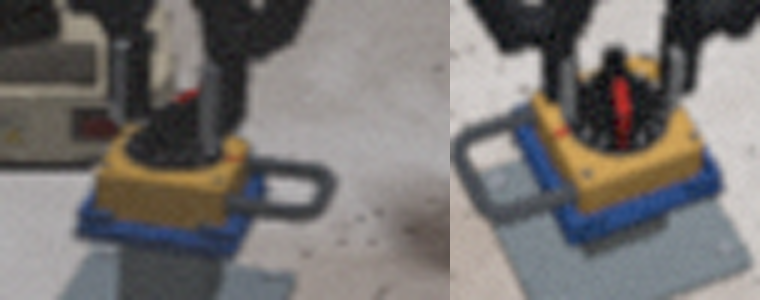

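View pics/w11b.png

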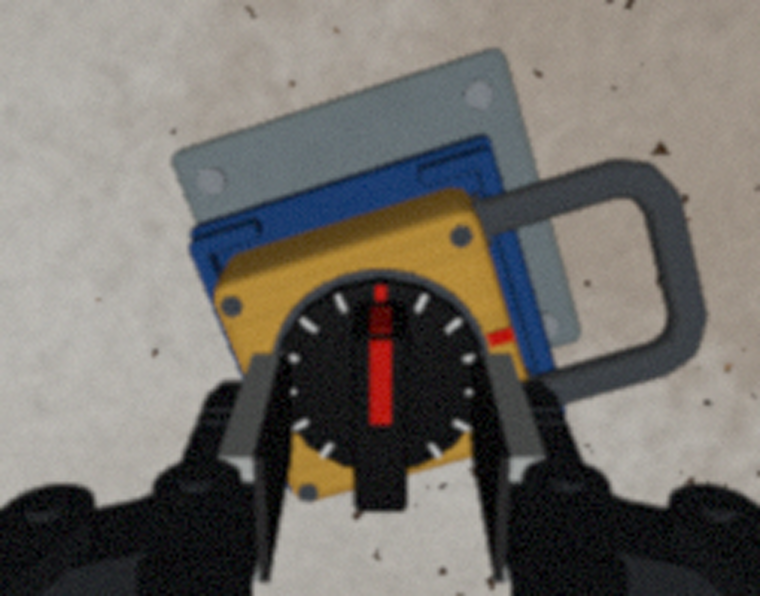

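{"api": "apply_moves", "payload": {
  "series": "0 0 0 0 0 0 0.05;0 0 0 0 0 0 0.05;0 0 0 0 0 0 0.05;0 0 0 0 0 0 0.05;0 0 0 0 0 0 0.05",
  "force": 35
}}

```text
clock: 11.9
tcp_pos: [0.5063, 0.1314, 0.0873]
orientation: [-0.707, 1.452, 0.707]
contact_force: [-1.0, -0.9, 5.1]
grip_width: 0.0093
```

```bash
python3 look.py w12
```

```text
[0.5063 0.1314 0.0873] [-0.7072  1.4518  0.7068] 11.9 [-1.  -0.9  5.1] [-0.18  0.16 -0.03] 0.009322518287087841
toolyaw 0.9059 toolx [ 8.e-04  1.e-04 -1.e+00]
```

View pics/w12b.png

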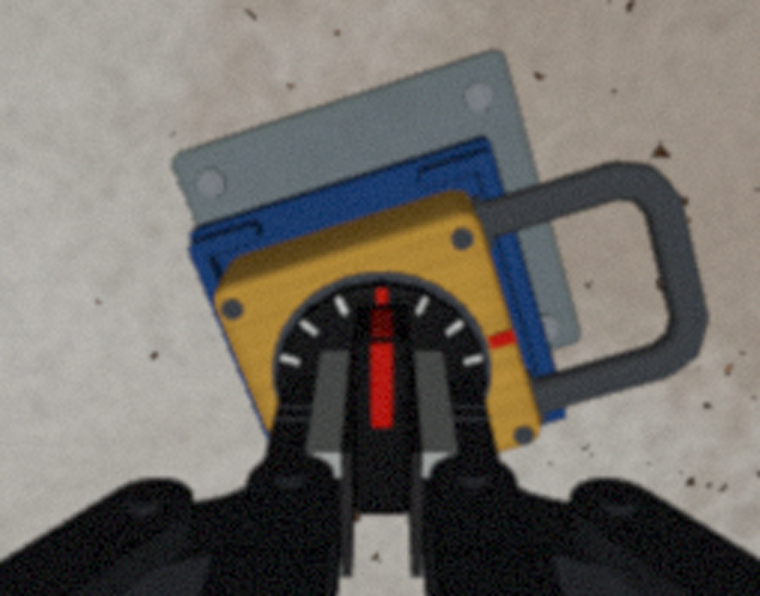

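{"api": "apply_moves", "payload": {
  "series": "0.1 0 0 0 0 0 0.05;0.2 0 0 0 0 0 0.05;0.3 0 0 0 0 0 0.05;0.419 0 0 0 0 0 0.05;0.419 0 0 0 0 0 0.05;0.419 0 0 0 0 0 0.05"
}}

```text
clock: 12.8
tcp_pos: [0.5063, 0.1316, 0.0873]
orientation: [-0.382, 1.536, 0.382]
contact_force: [-0.5, -0.3, 4.6]
grip_width: 0.0089
```

```bash
python3 look.py w13
```

```text
[0.5063 0.1316 0.0873] [-0.3816  1.5359  0.3817] 12.8 [-0.5 -0.3  4.6] [-0.15  0.1  -0.11] 0.008949350360766965
toolyaw 0.4869 toolx [ 9.e-04  3.e-04 -1.e+00]
```

View pics/w13b.png

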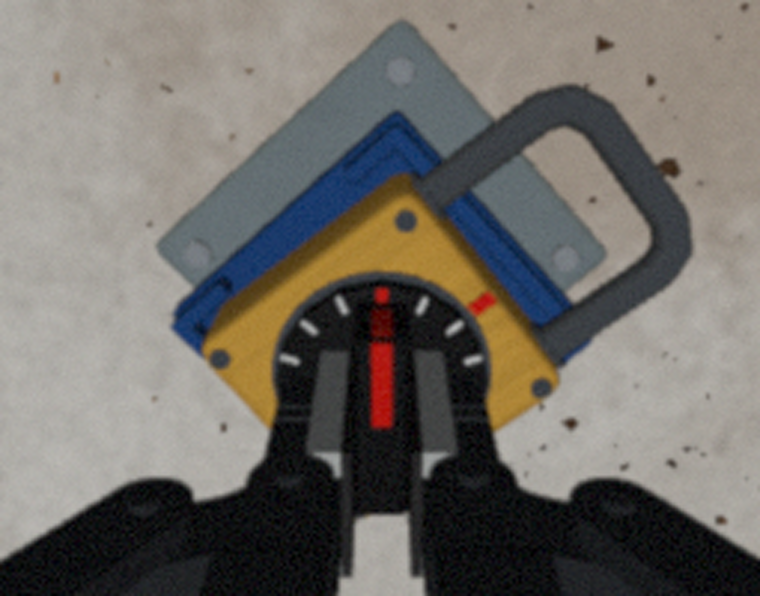

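{"api": "apply_moves", "payload": {
  "series": "0.1 0 0 0 0 0 0.05;0.2 0 0 0 0 0 0.05;0.3 0 0 0 0 0 0.05;0.419 0 0 0 0 0 0.05;0.419 0 0 0 0 0 0.05;0.52 0 0 0 0 0 0.05;0.62 0 0 0 0 0 0.05;0.72 0 0 0 0 0 0.05;0.82 0 0 0 0 0 0.05;0.87 0 0 0 0 0 0.05;0.87 0 0 0 0 0 0.05;0.87 0 0 0 0 0 0.05"
}}

```text
clock: 14.45
tcp_pos: [0.5063, 0.1315, 0.0873]
orientation: [0.301, 1.549, -0.3]
contact_force: [-0.8, -0.5, 6.2]
grip_width: 0.0088
```

```bash
python3 look.py w14
```

```text
[0.5063 0.1315 0.0873] [ 0.3009  1.5491 -0.3001] 14.45 [-0.8 -0.5  6.2] [-0.15  0.14 -0.08] 0.008782552580118496
toolyaw -0.383 toolx [ 8.e-04  4.e-04 -1.e+00]
```

View pics/w14b.png

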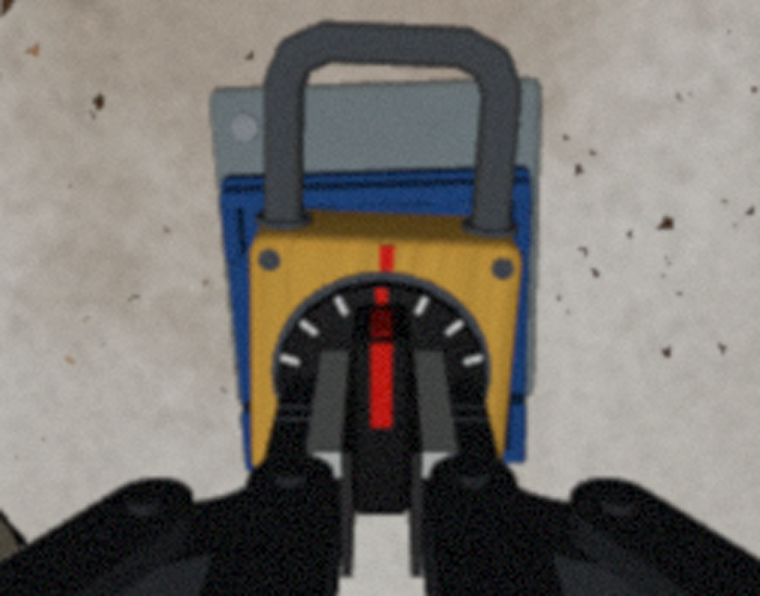

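{"api": "apply_moves", "payload": {
  "series": "-0.025 0 0 0 0 0 0.05;-0.025 0 0 0 0 0 0.05;-0.025 0 0 0 0 0 0.4;-0.025 0 0 0 0 0 0.4;-0.025 0 0 0 0 0 0.4;-0.025 0 0 -0.03 0 0 0.4;-0.025 0 0 -0.065 0 0 0.4;-0.025 0 0 -0.065 0 0 0.4;-0.025 0 0 -0.065 0 0 0.4"
}}

```text
clock: 15.72
tcp_pos: [0.5054, 0.1314, 0.1513]
orientation: [0.281, 1.553, -0.281]
contact_force: [0.2, -0.6, -0.1]
grip_width: 0.0343
```

```bash
python3 look.py w15
```

```text
[0.5054 0.1314 0.1513] [ 0.2805  1.5531 -0.2808] 15.725 [ 0.2 -0.6 -0.1] [-0.04  0.04 -0.07] 0.03433717187271883
toolyaw -0.3577 toolx [-6.e-04 -1.e-04 -1.e+00]
```

View pics/w15b.png

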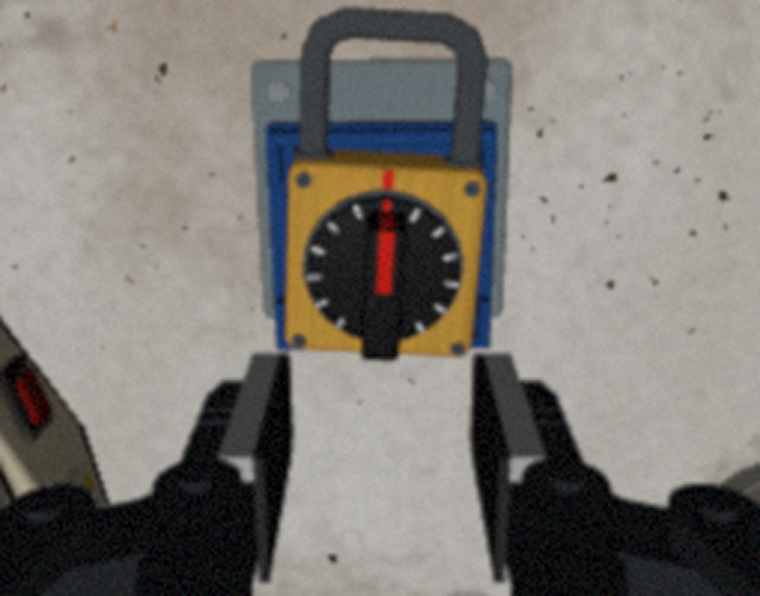

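```bash
python3 - <<'E'
from h import *
import pickle
W,im,o,s,c=pickle.load(open('w15.pkl','rb'))
T=R.from_rotvec(o['orientation']).as_matrix()
u=lambda x,y:(125+x/2.98-.33,110+y/2.98-.33)
P=np.array([onz(W,u(*p),.0795) for p in[(303,180),(472,189),(298,341),(458,349)]])
ctr=P.mean(0);x=(P[2]+P[3]-P[0]-P[1])/2;y=(P[1]+P[3]-P[0]-P[2])/2
print('lock',ctr,np.arctan2(x[1],x[0]),np.arctan2(-y[0],y[1]),np.linalg.norm(x),np.linalg.norm(y))
a=onz(W,u(395,10),.068);b=onz(W,u(393,39),.068)
print('crown',a,b,(a+b)/2,np.linalg.norm(a-b))
yw=np.arctan2(-y[0],y[1]);cr=ctr+np.array([-64*np.cos(yw),-64*np.sin(yw),0])/1000
print('crown pred',cr)
d=(a+b)/2-o['tcp_pos'];print('tool shift',(T.T@d).round(4),'pred',(T.T@(cr-o['tcp_pos'])).round(4))
print(np.arctan2(T[1,2],T[0,2]))
E
```

```text
lock [0.50583297 0.13168689 0.0795    ] -0.4122998637930916 -0.41260020660630703 0.04670379741076543 0.04493707101627923
crown [0.44385069 0.15823622 0.068     ] [0.45061754 0.15518691 0.068     ] [0.44723412 0.15671156 0.068     ] 0.007422160799216475
crown pred [0.44720377 0.15735043 0.0795    ]
tool shift [ 0.0834  0.0033 -0.0633] pred [ 0.0719  0.0039 -0.0636]
-0.357677797092645
```

{"api": "apply_moves", "payload": {
  "series": "0.18 0 0 0 0.001 -0.01 0.22;0.36 0 0 0 0.002 -0.03 0.22;0.54 0 0 0 0.0036 -0.05 0.22;0.72 0 0 0 0.0036 -0.0635 0.22;0.9 0 0 0 0.0036 -0.0635 0.22;1.08 0 0 0 0.0036 -0.0635 0.22;1.26 0 0 0 0.0036 -0.0635 0.22;1.44 0 0 0 0.0036 -0.0635 0.22;1.625 0 0 0 0.0036 -0.0635 0.22;1.625 0 0 0 0.0036 -0.0635 0.22;1.625 0 0 0 0.0036 -0.0635 0.22;1.625 0 0 0 0.0036 -0.0635 0.22"
}}

```text
clock: 17.38
tcp_pos: [0.4476, 0.157, 0.1517]
orientation: [1.504, 0.987, -1.505]
contact_force: [0.7, -0.3, -0.3]
grip_width: 0.0191
```

```bash
python3 look.py w16; python3 -c "
from bench import *;print(get_obs()['joints'].round(3))"
```

```text
[0.4476 0.157  0.1517] [ 1.5043  0.9865 -1.5047] 17.375 [ 0.7 -0.3 -0.3] [-0.01  0.02 -0.02] 0.0191430615902004
toolyaw -1.9808 toolx [-2.e-04 -1.e-04 -1.e+00]
[-0.928  0.275  0.541  2.129 -0.199  0.785 -0.673]
```

View pics/w16b.png

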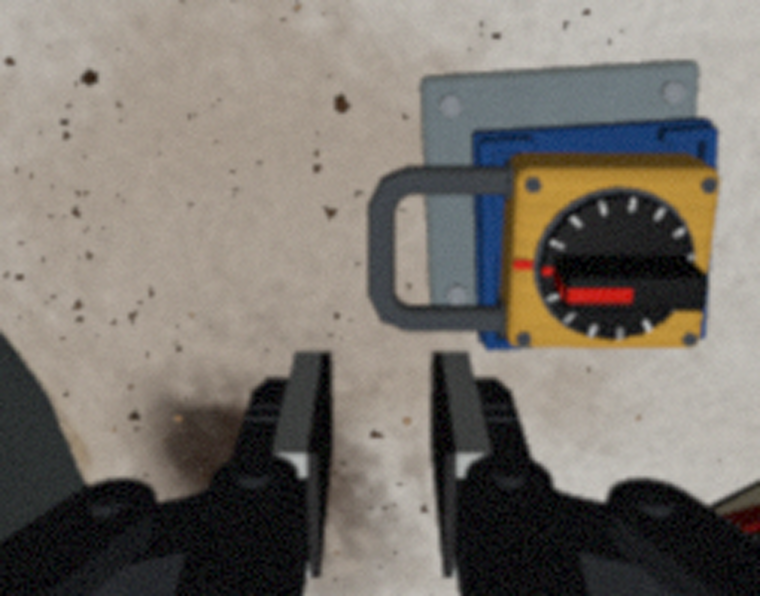

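```bash
python3 - <<'E'
from h import *
import pickle
W,im,o,s,c=pickle.load(open('w16.pkl','rb'))
T=R.from_rotvec(o['orientation']).as_matrix()
u=lambda x,y:(125+x/2.98-.33,110+y/2.98-.33)
for p in[(368,248),(396,248),(430,168),(430,330)]:print((T.T@(onz(W,u(*p),.068)-o['tcp_pos'])*1000).round(1))
E
```

```text
[83.7 -3.6 -1.4]
[83.7  4.4 -1.4]
[ 83.7  13.7 -24.8]
[83.7 14.6 24.2]
```

{"api": "apply_moves", "payload": {
  "series": "0 0 0 0.03 0 0 0.22;0 0 0 0.06 0 0 0.22;0 0 0 0.075 0 0 0.22;0 0 0 0.075 0 0 0.22;0 0 0 0.075 0 0 0.22"
}}

```text
clock: 18.15
tcp_pos: [0.4484, 0.1572, 0.0776]
orientation: [1.507, 0.985, -1.505]
contact_force: [-0.3, 0.5, -0.0]
grip_width: 0.0189
```

```bash
python3 look.py w17
```

```text
[0.4484 0.1572 0.0776] [ 1.5072  0.9851 -1.5048] 18.15 [-0.3  0.5 -0. ] [-0.    0.01 -0.02] 0.018881084749901276
toolyaw -1.983 toolx [ 1.2e-03  7.0e-04 -1.0e+00]
```

View pics/w17a.png

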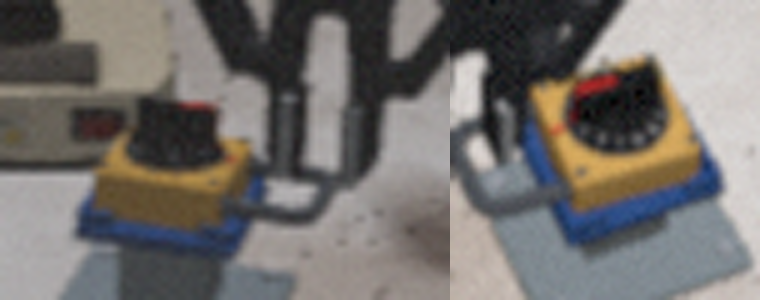

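View pics/w17b.png

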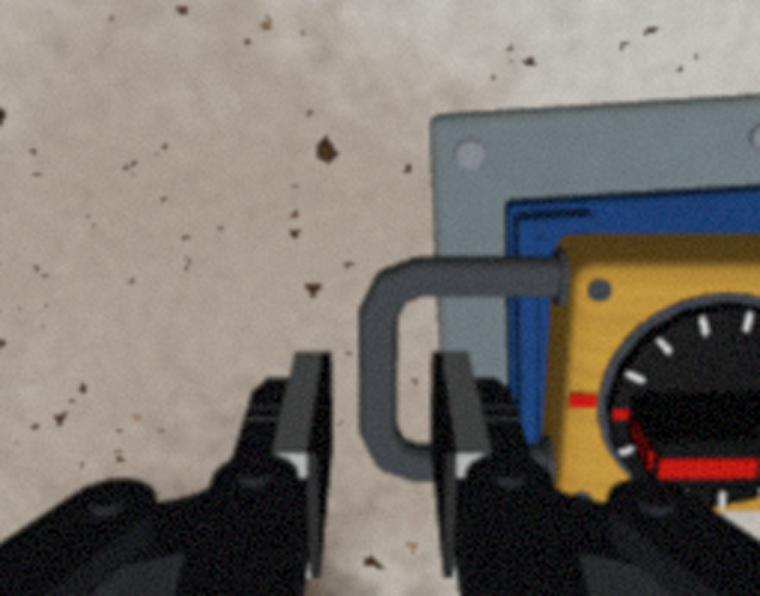

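{"api": "apply_moves", "payload": {
  "series": "0 0 0 0.01 0 0 0.22;0 0 0 0.02 0 0 0.22;0 0 0 0.02 0 0 0.22;0 0 0 0.02 0 0 0.22"
}}

```text
clock: 18.8
tcp_pos: [0.4476, 0.1569, 0.0566]
orientation: [1.506, 0.985, -1.506]
contact_force: [0.6, -0.0, 0.9]
grip_width: 0.0187
```

```bash
python3 look.py w18
```

```text
[0.4476 0.1569 0.0566] [ 1.5056  0.985  -1.5064] 18.8 [ 0.6 -0.   0.9] [-0.01  0.01  0.01] 0.018691443393010983
toolyaw -1.983 toolx [-3.e-04 -3.e-04 -1.e+00]
```

View pics/w18a.png

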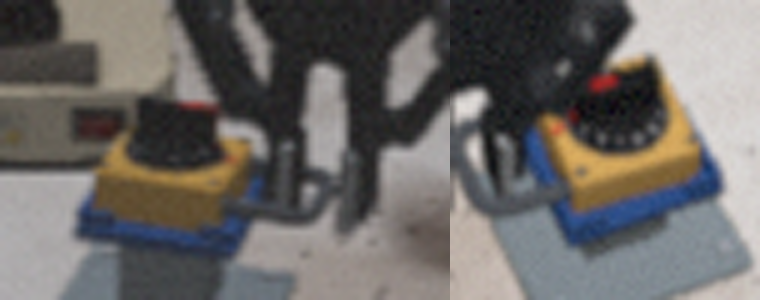

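View pics/w18b.png

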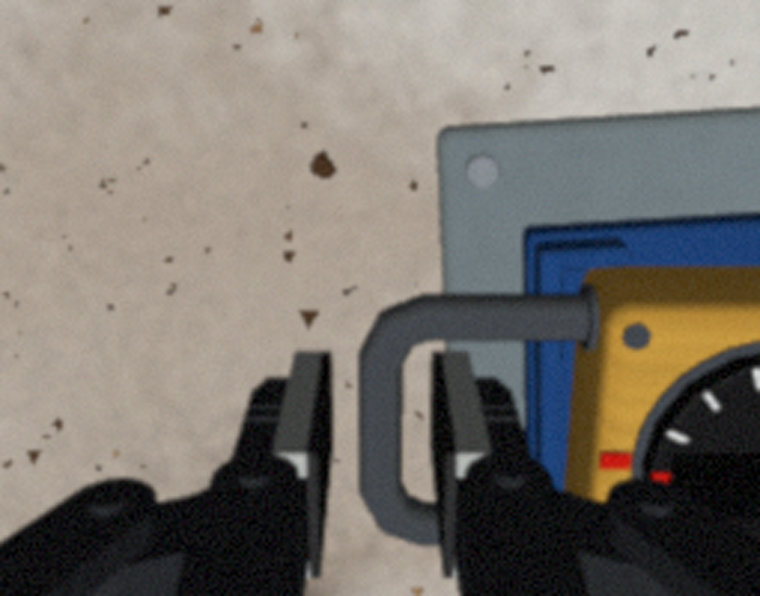

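{"api": "apply_moves", "payload": {
  "series": "0 0 0 0 0 0 0;0 0 0 0 0 0 0;0 0 0 0 0 0 0;0 0 0 0 0 0 0;0 0 0 0 -0.004 0 0;0 0 0 0 -0.008 0 0;0 0 0 0 -0.012 0 0;0 0 0 0 -0.014 0 0;0 0 0 0 -0.014 0 0",
  "force": 60
}}

```text
clock: 20.08
tcp_pos: [0.4346, 0.1629, 0.0568]
orientation: [1.506, 0.986, -1.506]
contact_force: [0.0, -0.0, 1.8]
grip_width: 0.0055
```

```bash
python3 look.py w19
```

```text
[0.4346 0.1629 0.0568] [ 1.5056  0.9858 -1.5058] 20.075 [ 0.  -0.   1.8] [ 0.04 -0.1  -0.02] 0.005464847698279241
toolyaw -1.9825 toolx [-3.e-04  2.e-04 -1.e+00]
```

View pics/w19a.png

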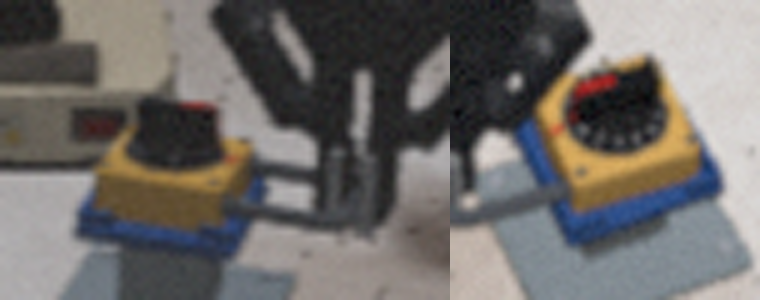

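View pics/w19b.png

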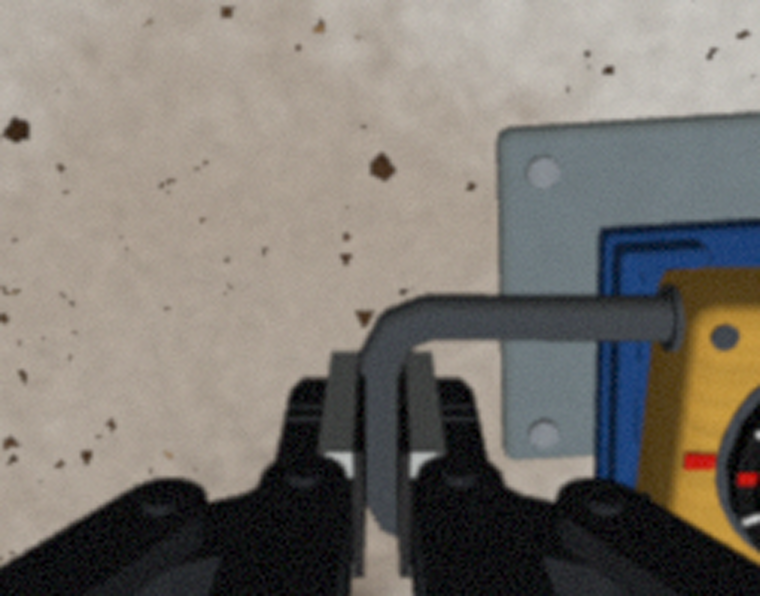

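{"api": "apply_moves", "payload": {
  "series": "0 0 0 0 -0.001 0 0;0 0 0 0 -0.002 0 0;0 0 0 0 -0.003 0 0;0 0 0 0 -0.003 0 0",
  "force": 80
}}

```text
clock: 20.72
tcp_pos: [0.4337, 0.163, 0.0571]
orientation: [1.508, 0.982, -1.504]
contact_force: [5.6, -3.6, -2.0]
grip_width: 0.0049
```

```bash
python3 look.py w20; python3 - <<'E'
from h import *
import pickle
u=lambda x,y:(125+x/2.98-.33,110+y/2.98-.33)
W,im,o,s,c=pickle.load(open('w19.pkl','rb'))
T=R.from_rotvec(o['orientation']).as_matrix()
print('19 collar face, shackle outer',[(T.T@(onz(W,u(*p),.068)-o['tcp_pos'])*1000).round(1) for p in[(668,318),(364,400)]])
E
```

```text
[0.4337 0.163  0.0571] [ 1.5081  0.9825 -1.504 ] 20.725 [ 5.6 -3.6 -2. ] [-0.73 -1.14  0.06] 0.004851184578994755
toolyaw -1.9838 toolx [ 3.e-03 -5.e-04 -1.e+00]
19 collar face, shackle outer [array([-11.2,  48.8, -21.3]), array([-11.2,  -2.9,  -5.7])]
```

View pics/w20b.png

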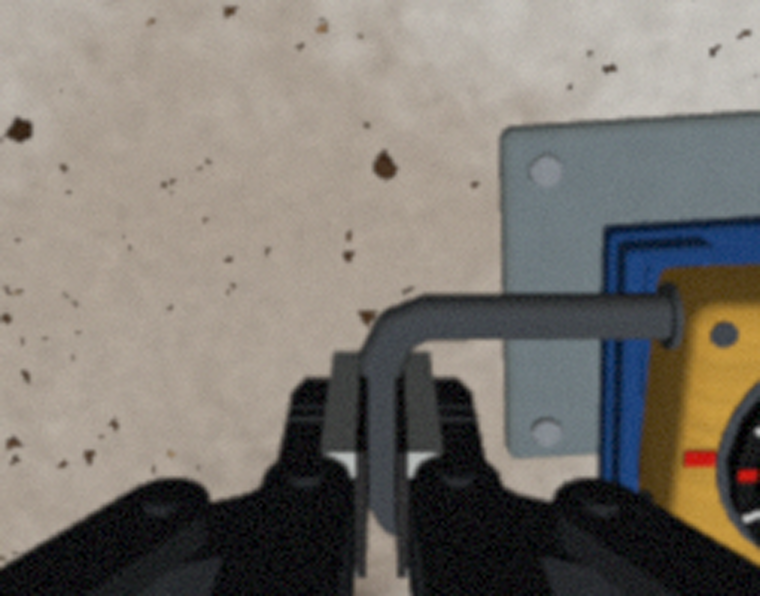

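{"api": "apply_moves", "payload": {
  "series": "0 0 0 0 0.001 0 0;0 0 0 0 0.001 0 0;0 0 0 -0.01 0.001 0 0;0 0 0 -0.02 0.001 0 0;0 0 0 -0.03 0.001 0 0;0 0 0 -0.04 0.001 0 0;0 0 0 -0.05 0.001 0 0;0 0 0 -0.06 0.001 0 0;0 0 0 -0.07 0.001 0 0;0 0 0 -0.08 0.001 0 0;0 0 0 -0.08 0.001 0 0",
  "force": 115
}}

```text
clock: 22.25
tcp_pos: [0.4335, 0.1637, 0.1376]
orientation: [1.507, 0.986, -1.504]
contact_force: [0.2, 0.1, -4.4]
grip_width: 0.0034
```

```bash
python3 look.py w21; python3 - <<'E'
import pickle,cv2,numpy as np
W,im,o,s,c=pickle.load(open('w21.pkl','rb'))
cv2.imwrite('pics/w21c.png',np.hstack([cv2.resize(s[90:220,220:350],(400,400)),cv2.resize(c[160:280,190:310],(400,400))]))
E
```

```text
[0.4335 0.1637 0.1376] [ 1.5075  0.9855 -1.5044] 22.25 [ 0.2  0.1 -4.4] [ 0.13  0.24 -0.02] 0.003433544162587474
toolyaw -1.9828 toolx [ 0.0013  0.0011 -1.    ]
```

View pics/w21c.png

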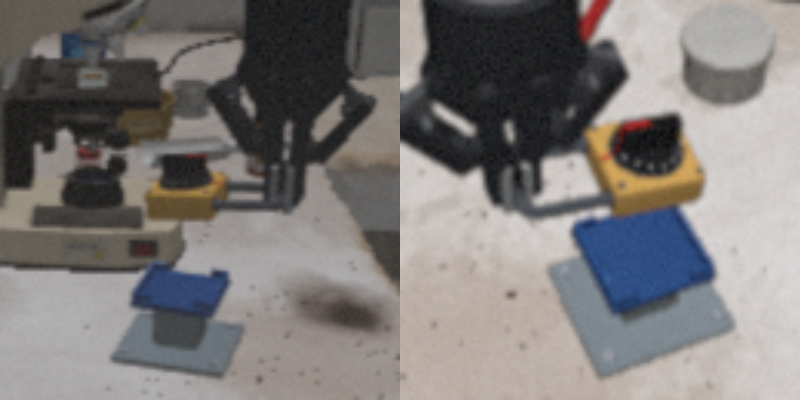

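View pics/w21b.png

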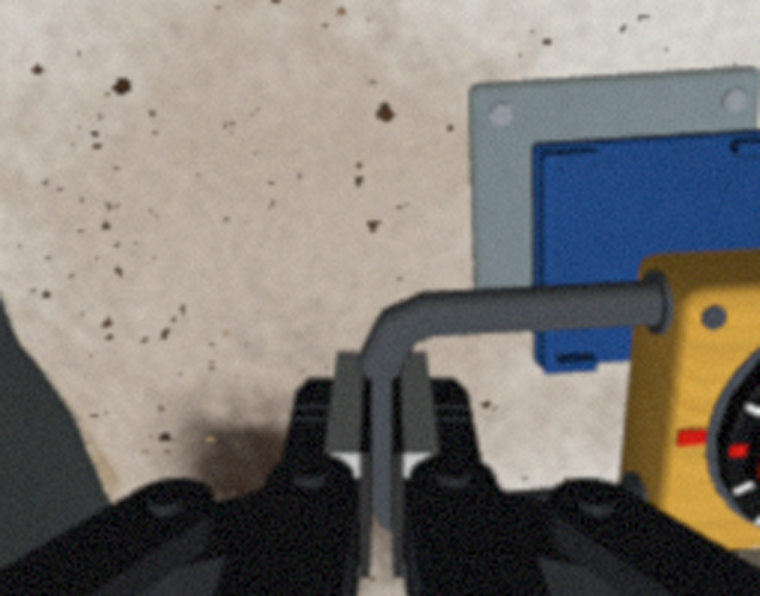

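{"api": "apply_moves", "payload": {
  "series": "0 0 0 -0.006 0 0 0;0 0 0 -0.012 0 0 0;0 0 0 -0.018 0 0 0;0 0 0 -0.024 0 0 0;0 0 0 -0.024 0 0 0;0 0 0 -0.024 0 0 0;0 0 0 -0.024 0 0 0;0 0 0 -0.024 0 0 0"
}}

```text
clock: 23.4
tcp_pos: [0.4329, 0.1634, 0.1606]
orientation: [1.506, 0.985, -1.506]
contact_force: [0.3, 0.3, -4.0]
grip_width: 0.0035
```

```bash
python3 look.py w22; python3 - <<'E'
from h import *
import pickle
W,im,o,s,c=pickle.load(open('w22.pkl','rb'))
W2,im2,o2,s2,c2=pickle.load(open('w21.pkl','rb'))
cv2.imwrite('pics/w22c.png',np.hstack([cv2.resize(s[90:220,220:350],(400,400)),cv2.resize(c[160:280,190:310],(400,400))]))
# brass bbox
rs=[]
for n,i,C in(('side',s,cam('side')),('scene',c,cam('scene'))):
    m=cv2.inRange(cv2.cvtColor(i,cv2.COLOR_BGR2HSV),(12,120,80),(28,255,255))
    k,l,st,ce=cv2.connectedComponentsWithStats(m);j=1+np.argmax(st[1:,4]);print(n,st[j],ce[j]);rs.append(ray(C,ce[j]))
print('lock body centroid approx',tri(rs))
u=lambda x,y:(125+x/2.98-.33,110+y/2.98-.33)
E
```

```text
[0.4329 0.1634 0.1606] [ 1.5055  0.9852 -1.5063] 23.4 [ 0.3  0.3 -4. ] [0.08 0.24 0.01] 0.0034712640798051104
toolyaw -1.9829 toolx [-3.e-04 -3.e-04 -1.e+00]
side [268 137  26  15 198] [280.01010101 145.21717172]
scene [246 189  36  27 389] [262.28020566 204.48329049]
lock body centroid approx (array([0.50113021, 0.13044544, 0.15551774]), [np.float64(0.002049822845386253), np.float64(0.0020498228453862976)])
```

View pics/w22c.png

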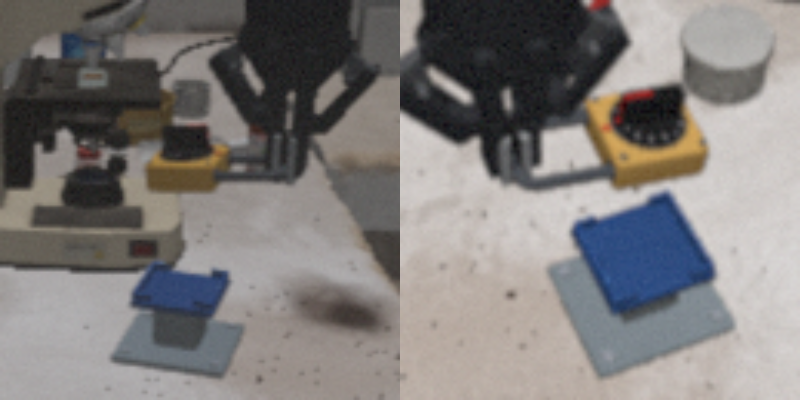

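View pics/w22b.png

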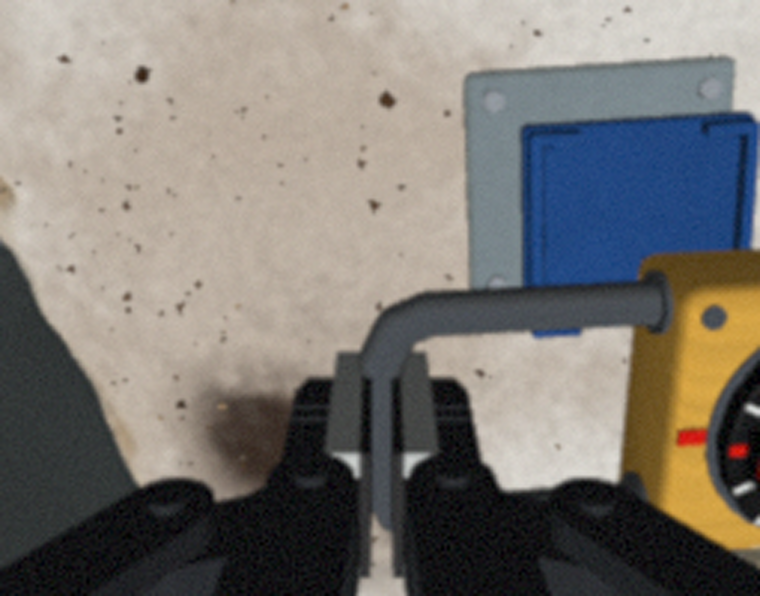

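{"api": "apply_moves", "payload": {
  "series": "0 0 0 -0.005 0 0 0;0 0 0 -0.01 0 0 0;0 0 0 -0.014 0 0 0;0 0 0 -0.014 0 0 0;0 0 0 -0.014 0 0 0;0 0 0 -0.014 0 0 0;0 0 0 -0.014 0 0 0;0 0 0 -0.014 0 0 0"
}}

```text
clock: 24.55
tcp_pos: [0.433, 0.1634, 0.1747]
orientation: [1.506, 0.985, -1.506]
contact_force: [-1.1, 0.6, -3.7]
grip_width: 0.0036
```

```bash
python3 look.py w23; python3 - <<'E'
from h import *
import pickle
W,im,o,s,c=pickle.load(open('w23.pkl','rb'))
a=cv2.imread('pics/scene0.png')
cv2.imwrite('pics/w23c.png',np.hstack([cv2.resize(s[90:300,150:350],(400,420)),cv2.resize(c[120:288,190:350],(400,420))]))
E
```

```text
[0.433  0.1634 0.1747] [ 1.5057  0.9853 -1.506 ] 24.55 [-1.1  0.6 -3.7] [ 0.12  0.28 -0.06] 0.003550346389581999
toolyaw -1.9828 toolx [-1.e-04 -1.e-04 -1.e+00]
```

View pics/w23c.png

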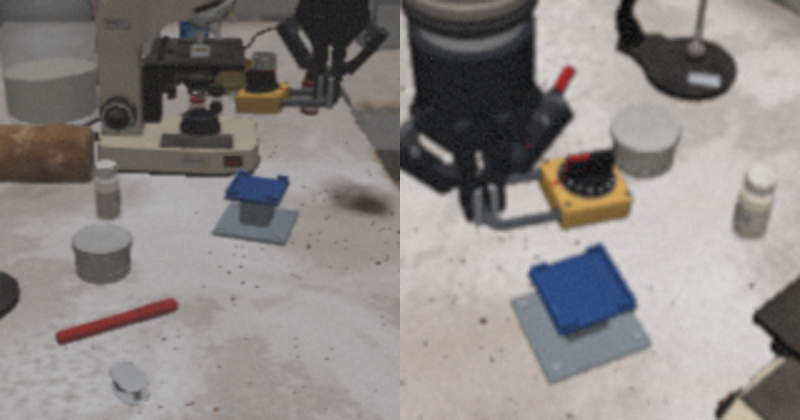

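View pics/w23b.png

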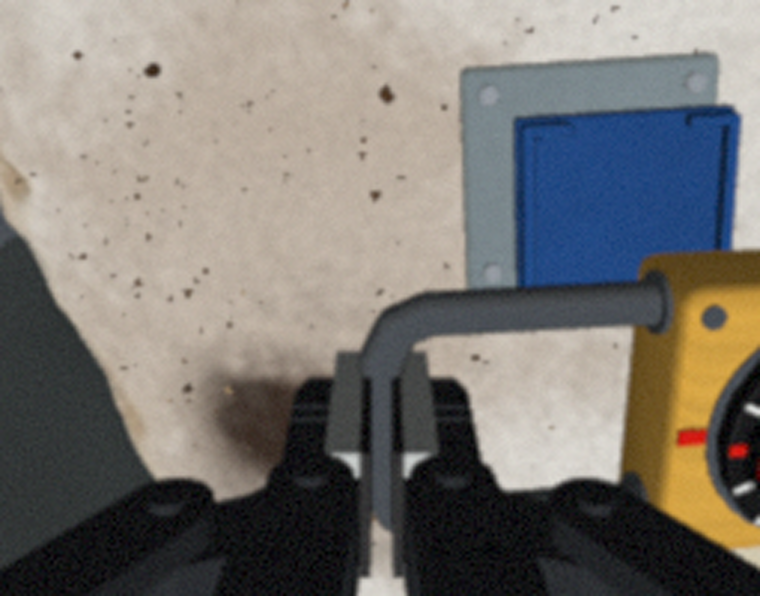

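```bash
python3 -c "
from bench import *
print(hand_in())"
```

```text
the job is handed in; nothing more can be done
None
```

I completed every step and handed in at about 24.6 s of the 72 s. The arm was still holding the opened lock up by its shackle; the hand-in gave no verdict.

**What I did**
1. I gripped the padlock across its sides. On the first grip the fingertips sat nearly level with its underside, so I re-gripped about 6 mm higher to clear the seat.
2. I set the lock in the cradle. With the lock let go, the spacing of its corner screws in the wrist picture matched a lock lying flat at seat height.
3. I turned the dial three notches clockwise. The pointer then lined up with the red mark.
4. I pulled the shackle until it met a firm stop at about 7 N. The gap between cross bar and body measured about 48–50 mm, which fits the full 14 mm.
5. I lifted the lock by the shackle with a 115 N grip.

**Last checks**
- **Hold:** the last three wrist pictures show the lock in the same place in the grip, with the shackle still out and no sign of slipping. The measured load is about 4 N, which fits the lock's weight.
- **Height:** arm travel puts the underside at about 17 cm above the bench. A rougher two-camera estimate, taken before the final 14 mm of lift, works out to about 15 cm after it. The two disagree by about 2 cm, probably because the lock droops a little. Both are well above the 12 cm needed.
- **Bystanders:** the tin, vial, marker and lens look unmoved in the last pictures. I checked them by eye and did not measure them.
- **Twist in the cradle:** turning the dial twisted the lock about 0.05–0.06 rad within its play. It was still seated.

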